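# Set the down-stop of a bench insert press to a setting block

## Task

Set the down-stop of the insert press to the setting block that lies under it: with the stubby flat-blade driver from the wooden bit stand, turn the stop screw clockwise (down) until its foot lightly nips the block, never squeezing it hard, and put the driver back upright in its hole. Then take the block by its blue tab and draw it straight out along its guide until its front end is flush with the front ends of the rails, so that it just drags under the stop all the way, and leave it there with the stop still lightly on it. Turn the screw only with the driver, and leave the screw tin, drone, tweezers and card case where they are.

Things in the scene. Friction and masses are not known exactly. Their poses are not given: they have to be found in the camera images.
- press: Fixed bench insert press: grey base plate, 14 mm high, x = -110 to +112 mm, 110 mm wide; square aluminium column at x = +62 to +102, 130 mm high; white crosshead 44 mm wide clamped on it, front end at x = -18, about 52 to 74 mm above the desk, with a ball lever at its left rear, 119 mm high. Origin at desk level on the stop screw's axis; z up, -x towards the front of the press, along the guide
- rails_front (a point): Point midway between the front ends of the two steel guide rails, level with the rails' tops (22 mm above the desk, 8 mm above the base plate); axes as the press. The rails are 11 mm wide and 34 mm apart and run 150 mm back along x from here
- stop_mouth (a point): Centre of the mouth of the brass bushing (25 mm outside, bore 14.8 mm) on the crosshead, about 88 mm above the desk; axes as the press. The stop screw's steel head sits in the bore, 4 to 5 mm below the mouth; its slot is 4.4 mm wide, 13 mm long, 6.5 mm deep. Below, it ends in a 28 mm foot with an orange urethane pad over the block, gap 0.6 to 2.4 mm: find it by feel
- stop_screw (a joint): Stop screw's angle (rad), growing clockwise from above, which lowers the foot 1.27 mm a rad. At 0 the slot lies along the press's x; it turns with the screw. Turns freely at about 0.05 N m, stays where left. With the pad on the block the nip grows by some 25 N a rad and the torque by about 0.004 N m per newton of nip; 4 to 10 N is a good nip
- setting_block: Loose aluminium block 125 x 32 x 24 mm, 0.3 kg, in the guide on the base plate, under the stop's foot. Origin at the centre of its underside, x along it, front end at x = -62.5 mm. On top a blue tab to hold, 34 mm along x, 13 mm thick in y, 32 mm high, centred at x = -45 mm (top 70 mm above the desk). At the start its front end is 15 to 24 mm behind the rails' front ends
- driver: Loose stubby flat-blade screwdriver upright in the bit stand, 80 g. Origin at the blade's tip, z up the handle. Dark grey square handle 20 x 20 mm (flats face x and y) from 46 to 100 mm above the tip, cap to 107; shank 9 mm; blade 11 mm wide along x, 2.6 mm thick along y, 11 mm long. A 19 mm collar, 40 mm above the tip, rests on the hole's rim
- bit_stand: Fixed wooden stand 84 x 46 mm, 46 mm high, origin at the centre of its underside, the driver's hole towards its -x end, two rows of short steel bits (up to 13 mm above its top) towards +x
- stand_hole (a point): Centre of the mouth of the driver's hole, on top of the stand: 15 mm wide with a bevelled rim, straight down through the stand
- screw_tin: Bystander: round tin 54 mm, 23 mm high, red and white lid; origin at its underside
- mini_drone: Bystander: dark grey small quadcopter 131 x 131 x 25 mm; origin at its underside
- tweezers: Bystander: steel tweezers 109 x 16 x 9 mm lying on the desk; origin at the underside
- card_case: Bystander: blue and grey card case 42 x 58 x 11 mm; origin at the underside

How it is judged:
On the way, in this order (a step that is already met when the one before it is completed fails the run):
1. the stop screw's foot has been brought down on the block and nips it with 1.5 to 15 N, the driver in the screw (contact force between stop_screw and setting_block between 1.5 and 15 N and horizontal distance between driver and stop_mouth below 0.006 m and z of driver in the frame of stop_mouth below -0.004 m), for 0.2 s.
2. the driver stands upright in its hole in the stand again, the stop still nipping the block with 1.5 to 15 N, the block not yet drawn forward (horizontal distance between driver and stand_hole below 0.007 m and z of driver in the frame of stand_hole below -0.034 m and angle between driver's own z axis and vertical below 0.15 rad and contact force between driver and stop_screw below 0.1 N and contact force between stop_screw and setting_block between 1.5 and 15 N and x of setting_block in the frame of rails_front above 0.073 m), for 0.2 s.
3. the block is being drawn forward in its guide under a stop that bears on it with 1.5 to 15 N (x of setting_block in the frame of rails_front below 0.073 m and contact force between stop_screw and setting_block between 1.5 and 15 N and y of setting_block in the frame of rails_front between -0.004 and 0.004 m and z of setting_block in the frame of rails_front between -0.0105 and -0.006 m), for 0.1 s.
At the end, for the whole second after the job is handed in: The block lies in its guide with its front end within 7 mm of flush with the rails' front ends, the stop's foot bears on it with 1.5 to 15 N, and the driver stands upright in its hole in the stand, collar on the rim (within 6 mm), all at rest (contact force between stop_screw and setting_block between 1.5 and 15 N and horizontal distance between driver and stand_hole below 0.007 m and z of driver in the frame of stand_hole below -0.034 m and angle between driver's own z axis and vertical below 0.15 rad and contact force between driver and stop_screw below 0.1 N and y of setting_block in the frame of rails_front between -0.004 and 0.004 m and z of setting_block in the frame of rails_front between -0.0105 and -0.006 m and x of setting_block in the frame of rails_front between 0.0555 and 0.0695 m and linear speed of setting_block below 0.01 m/s and linear speed of driver below 0.02 m/s); the robot touches nothing.
It fails at once if the stop squeezes the block with more than 22 N (contact force between stop_screw and setting_block above 22 N).
It fails at once if the fingers push on the stop screw (contact force between the fingers and stop_screw above 1 N).
It fails at once if the screw tin, drone, tweezers or card case is moved by more than 15 mm (distance of any of screw_tin, mini_drone, tweezers, card_case from where it was at the start of the episode above 0.015 m).
It also fails if it takes over 72 s, if anything falls off the work surface, if the arm or the gripper's body presses on something with over 40 N, if the wrist force passes 120 N, or if a joint passes its speed limit or range.

## Robot

A 6-joint arm with a two-finger parallel gripper is mounted at the origin on a cart in front of the work surface, level with it; the furniture and walls round the work are solid. World frame = base frame: x ahead of the robot, y to its left, z up, the work surface at z = 0. Lengths are in m, angles in rad, forces in N, time in s.
With the tool pointing down it reaches from about 0.375 to 0.975 m from the base axis. Payload 3.8 kg.
Tool frame: the origin (TCP) lies on the mounting face of the last link; the fingertips stand 173 mm ahead of it and the grasp point (between the pads) lies 155 mm ahead of it; z points along the fingers, y is the direction in which the jaws open and shut (so a half turn about z gives the same grasp; the last joint's range is limited). The gripper opens to 85 mm and grips with 20 to 120 N. Pads are 22 mm wide; open, the fingers measure 114 mm over their backs; the gripper's body (76 mm by 85 mm) begins 54 mm behind the grasp point. The pads swing forward as they close: fully open they stand 13 mm farther back than shut.
Start: joints at [-0.037, 0.264, 1.604, -0, 1.274, -0.037], TCP at [0.675, -0, 0.405] pointing down, gripper open.
Joint ranges: [-2.63, 2.63], [-0.94, 2.18], [0.31, 2.57], [-1.31, 4.45], [0, 2.66], [-2.55, 2.55]. Speed limits (rad/s): [2.57, 2.57, 3.14, 3.14, 3.14, 3.14].

## Interface

Orientations are given as a rotation vector (axis times angle).
In Python, from workcell import bot, imaging, order gives the robot as it stands. The module is installed in compiled form; this text tells all that it offers.
- The arm moves only by the shell command python3 -m creep 'ROWS' [OPENING] [FORCE]. ROWS is JSON, a list of rows, each an object with "slide": the shift along the tool's x, y, z each as a share of 25 mm, from -1 to 1, a list of three; "angular": the turn, a rotation vector about the tool's x, y, z each as a share of 4 degrees, from -1 to 1, a list of three. A call has 1 to 5 rows; each row shifts and turns the commanded pose from where the row before left it, along the tool's axes as they then stand; what a row does not reach is not made up. A row lasts 1/12 s, in which the tool goes at most 41.7 mm and 7.16 degrees, less where a joint would pass 70% of its speed; a pose out of reach is approached as far as the arm can. A call with a number of a shift or a turn outside -1 to 1 is refused whole. A call with a gripper value outside its range is refused whole. OPENING is the closure, from -1 (fully open) to 1 (shut), set as the call begins (- or left out, the last holds). The fingers move at their own pace and stop on an object; FORCE is the grip in N (left out, the last holds). Time passes only in rows, so rows that do not move let the fingers close. It gives the time, the measured TCP pose, the force and the opening at its end, in the units of the state.
- bot.read_state(): the state, without advancing time (a new reading comes with each control period).
- imaging.read_camera(name): name is "scene" or "side" or "wrist"; returns (picture, depth): 400x640x3 uint8, red, green, blue; 400x640 float32, m along the optical axis (not along the pixel's ray), 0 where there is no reading.
- imaging.camera_model(name): a dict with "fovy" (degrees; the focal length in pixels is half the picture's height over the tangent of half this angle, whatever the lens; pixels are square), "cx", "cy" (the principal point, pixels), "camera_from_world" (4x4, takes a point from world to camera coordinates); the wrist camera has in their place "tool_from_camera" (4x4, takes a point from camera to tool coordinates, whose origin is the TCP and whose axes are the flange's). Camera axes: x right, y down, z forward; pixel columns grow to the right and rows downward; lengths in m; the calibration is good to about 2 mm. A picture is of the moment at which its call begins: read the wrist's pose just before it. camera_model takes no time and is no camera call.
- order.finish_job(): hands the job in, once; it reports no verdict.
The state is a dict: "time": time; "q": joint angles; "joint_vel": joint speeds; "joint_torque": joint torques, N m; "tool_pos": TCP position; "tcp_rot": TCP orientation; "wrist_force": force on the tool from outside, world axes, zero at the start; "torque": the same for the moment, N m; "width": opening from 0.0 (shut) to 1.0 (fully open).
Only numpy, scipy, OpenCV 4.12 (cv2) and the standard library are available. Lean on these libraries where they do the work, as an engineer would, in place of code of your own. Each camera call takes 0.05 s, during which the arm holds its last target.

## Working session

There is one attempt and no reset: what is moved stays moved. The work goes in short steps, Python scripts to look and compute and a shell command to move; the robot and the scene stay as the last step left them, time stands still between calls to the robot, and variables do not carry over. Pictures are saved under pics/ and viewed, and the job is handed in when it is done.

```bash
ls; mkdir -p pics; python3 - <<'E'
from workcell import bot, imaging
import cv2,numpy as np
s=bot.read_state();print({k:np.round(v,4) for k,v in s.items()})
for n in ["scene","side","wrist"]:
    p,d=imaging.read_camera(n)
    cv2.imwrite(f"pics/{n}0.png",p[:,:,::-1]);np.save(f"pics/{n}0.npy",d)
    m=imaging.camera_model(n);print(n,m)
E
```

```text
pics
{'time': np.float64(0.0), 'q': array([-0.0369,  0.2648,  1.6054,  0.    ,  1.2737, -0.0369]), 'joint_vel': array([ 0.0013,  0.0008,  0.0001,  0.0004, -0.0008,  0.0014]), 'joint_torque': array([ 6.00000e-04, -5.15121e+01, -3.67309e+01, -0.00000e+00,
        1.31000e-02,  0.00000e+00]), 'tool_pos': array([0.6746, 0.    , 0.4033]), 'tcp_rot': array([-2.2203, -2.2202,  0.0024]), 'wrist_force': array([ 1.3654, -0.1374, -0.9539]), 'torque': array([-0.0099,  0.0328, -0.01  ]), 'width': np.float64(0.9997)}
scene {'fovy': 45.94462793831257, 'cx': 309.423209505792, 'cy': 204.81278808882922, 'camera_from_world': array([[ 0.31943919,  0.94746482,  0.01640177, -0.03622707],
       [ 0.40335985, -0.12029037, -0.90710036, -0.12926262],
       [-0.85747271,  0.29637921, -0.42059472,  1.47572473],
       [ 0.        ,  0.        ,  0.        ,  1.        ]])}
side {'fovy': 47.57812677326218, 'cx': 320.02512992600225, 'cy': 199.42980255061283, 'camera_from_world': array([[ 0.96174669, -0.27389696,  0.0048755 , -0.51944925],
       [-0.12038192, -0.43855566, -0.89060492,  0.07089621],
       [ 0.24607216,  0.85594941, -0.45475169,  1.02756163],
       [ 0.        ,  0.        ,  0.        ,  1.        ]])}
wrist {'fovy': 60.15619690291068, 'cx': 317.46780140393923, 'cy': 198.79800988435835, 'tool_from_camera': array([[-3.57277588e-04, -9.60604667e-01, -2.77918238e-01,
         6.98627386e-02],
       [ 9.99999676e-01, -5.43631356e-04,  5.93474348e-04,
         2.66284617e-04],
       [-7.21179297e-04, -2.77917936e-01,  9.60604550e-01,
         3.07759409e-02],
       [ 0.00000000e+00,  0.00000000e+00,  0.00000000e+00,
         1.00000000e+00]])}
```

View pics/scene0.png

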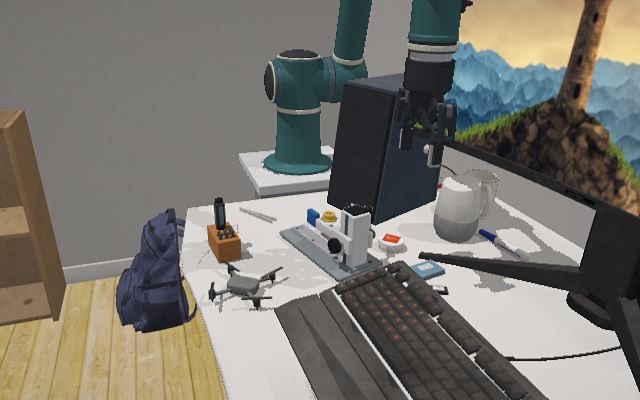

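View pics/side0.png

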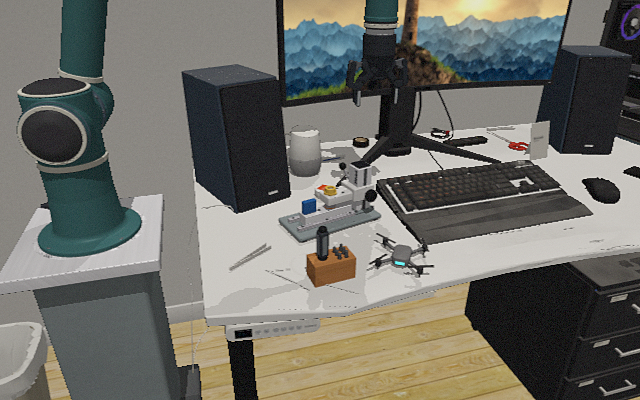

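View pics/wrist0.png

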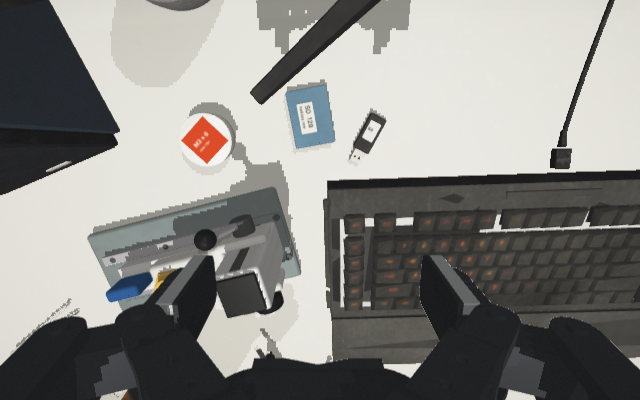

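```bash
cat > h.py <<'E'
import numpy as np,cv2
from scipy.spatial.transform import Rotation as R
from workcell import bot,imaging
def cam(n,s=None):
    m=imaging.camera_model(n)
    f=200/np.tan(np.radians(m['fovy']/2))
    K=np.array([[f,0,m['cx']],[0,f,m['cy']],[0,0,1]])
    if 'camera_from_world' in m: W=np.linalg.inv(m['camera_from_world'])
    else:
        s=s or bot.read_state()
        T=np.eye(4);T[:3,:3]=R.from_rotvec(s['tcp_rot']).as_matrix();T[:3,3]=s['tool_pos']
        W=T@m['tool_from_camera']
    return K,W
def plane(K,W,uv,z):
    uv=np.atleast_2d(uv).astype(float)
    d=np.c_[uv,np.ones(len(uv))]@np.linalg.inv(K).T@W[:3,:3].T
    o=W[:3,3];t=(z-o[2])/d[:,2]
    return o+d*t[:,None]
def cloud(K,W,D):
    v,u=np.mgrid[:D.shape[0],:D.shape[1]]
    P=np.stack([(u-K[0,2])/K[0,0]*D,(v-K[1,2])/K[1,1]*D,D],-1)
    return P@W[:3,:3].T+W[:3,3]
def proj(K,W,P):
    P=np.atleast_2d(P);c=(P-W[:3,3])@W[:3,:3];q=c@K.T;return q[:,:2]/q[:,2:]
def snap(n,tag):
    s=bot.read_state();p,d=imaging.read_camera(n)
    cv2.imwrite(f"pics/{n}{tag}.png",p[:,:,::-1]);np.savez(f"pics/{n}{tag}.npz",p=p,d=d,pos=s['tool_pos'],rot=s['tcp_rot'])
    return p,d,*cam(n,s)
def load(n,tag):
    z=np.load(f"pics/{n}{tag}.npz");return z['p'],z['d'],*cam(n,dict(tool_pos=z['pos'],tcp_rot=z['rot']))
E
python3 - <<'E'
from h import *
for n,px in [("side",[(322,229),(331,275),(323,256),(309,207)]),("scene",[(220,200),(224,240),(313,213)])]:
    K,W=cam(n);d=np.load(f"pics/{n}0.npy");P=cloud(K,W,d)
    for u,v in px: print(n,u,v,np.round(P[v,u],3))
K,W=cam("wrist");P=cloud(K,W,np.load("pics/wrist0.npy"))
for u,v in [(165,282),(128,287),(243,295),(205,240)]: print(u,v,np.round(P[v,u],3))
E
```

```text
side 322 229 [ 0.454 -0.314  0.113]
side 331 275 [ 0.468 -0.329  0.019]
side 323 256 [ 0.455 -0.319  0.058]
side 309 207 [ 0.479 -0.123  0.056]
scene 220 200 [ 0.463 -0.308  0.115]
scene 224 240 [ 0.507 -0.311  0.048]
scene 313 213 [ 0.489 -0.12   0.072]
165 282 [0.62  0.006 0.261]
128 287 [ 0.487 -0.109  0.069]
243 295 [ 0.615 -0.08   0.131]
205 240 [ 0.585 -0.038  0.118]
```

```bash
python3 -m creep '[{"slide":[-1,-1,0],"angular":[0,0,0]},{"slide":[-1,-1,0],"angular":[0,0,0]},{"slide":[-1,-1,0],"angular":[0,0,0]},{"slide":[-1,-1,0],"angular":[0,0,0]},{"slide":[-1,-1,0],"angular":[0,0,0]}]' -1
python3 - <<'E'
from h import *
snap("wrist","1")
E
```

```text
time: 0.57
tool_pos: [0.5486, -0.1257, 0.4041]
tcp_rot: [-2.22, -2.222, 0.001]
wrist_force: [0.9, -0.7, 0.4]
width: 0.995
```

View pics/wrist1.png

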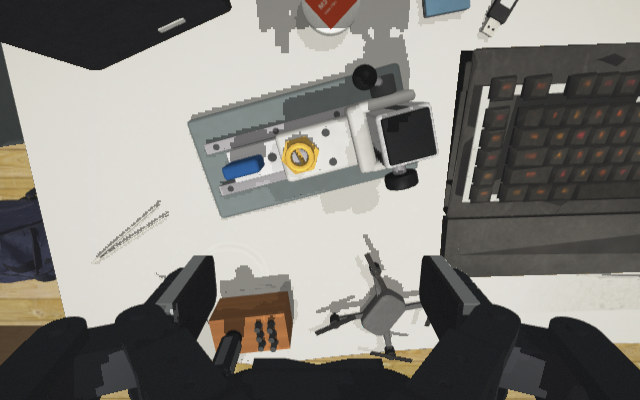

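```bash
python3 - <<'E'
from h import *
p,d,K,W=load("wrist","1")
a=cv2.resize(p[90:230,180:420],None,fx=3,fy=3,interpolation=cv2.INTER_CUBIC)
cv2.imwrite("pics/c1.png",a[:,:,::-1])
b=cv2.resize(p[255:400,180:320],None,fx=4,fy=4,interpolation=cv2.INTER_CUBIC)
cv2.imwrite("pics/c2.png",b[:,:,::-1])
hsv=cv2.cvtColor(p,cv2.COLOR_RGB2HSV)
m=cv2.inRange(hsv,(18,120,120),(35,255,255))
m=cv2.morphologyEx(m,cv2.MORPH_OPEN,np.ones((2,2)))
ys,xs=np.nonzero(m[:230]);print("brass",len(xs),xs.min(),xs.max(),ys.min(),ys.max())
c,r=cv2.minEnclosingCircle(np.c_[xs,ys].astype(np.float32));print(c,r,plane(K,W,c,.088))
m=cv2.inRange(hsv,(100,120,60),(125,255,255));m[230:]=0;m[:140]=0;m[:,:200]=0;m[:,300:]=0
ys,xs=np.nonzero(m);print("tab",len(xs),xs.min(),xs.max(),ys.min(),ys.max())
P=cloud(K,W,d)[m>0];print(np.percentile(P[:,2],[5,50,95]))
t=P[(P[:,2]>.066)];print(t.mean(0),len(t));print(cv2.minAreaRect((t[:,:2]*1000).astype(np.float32)))
E
```

```text
brass 1254 0 319 138 197
(159.5, 173.0) 161.14988708496094 [[ 0.41576753 -0.115799    0.088     ]]
tab 623 222 263 155 179
[0.05411362 0.06935596 0.07082164]
[ 0.48104515 -0.11509589  0.0723955 ] 515
((510.5105895996094, -95.12518310546875), (107.78768920898438, 20.46259117126465), 34.98432159423828)
```

View pics/c1.png

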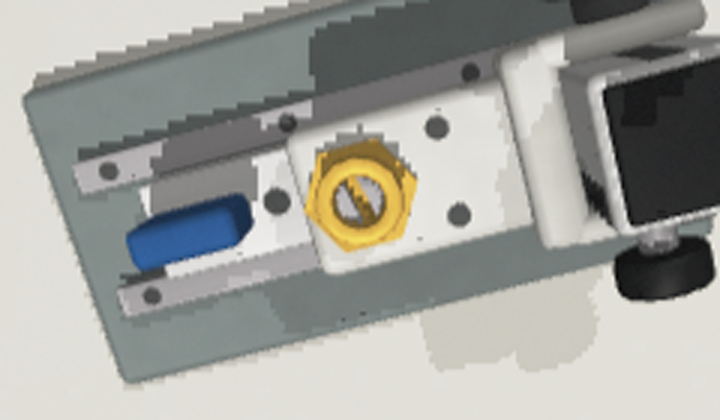

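View pics/c2.png

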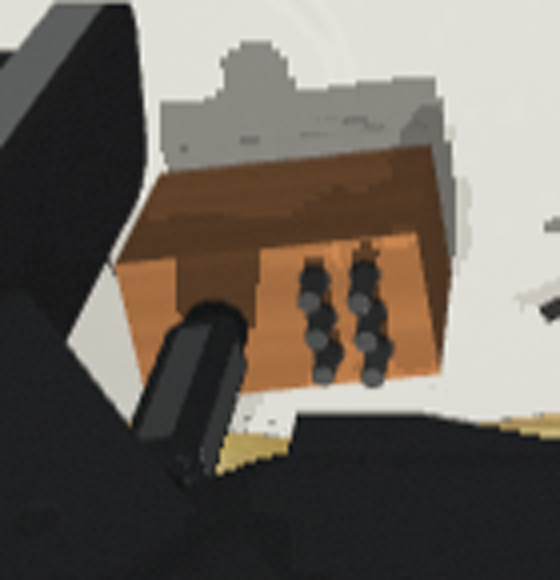

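```bash
python3 -m creep '[{"slide":[-1,-0.5,0],"angular":[0,0,0]},{"slide":[-1,-0.5,0],"angular":[0,0,0]},{"slide":[-1,-0.5,0],"angular":[0,0,0]},{"slide":[-1,-0.5,0],"angular":[0,0,0]},{"slide":[-1,-0.5,0],"angular":[0,0,0]}]' -1
python3 - <<'E'
from h import *
p,*_=snap("wrist","2")
a=cv2.resize(p[40:300,120:440],None,fx=2.5,fy=2.3,interpolation=cv2.INTER_CUBIC)
cv2.imwrite("pics/c3.png",a[:,:,::-1])
E
```

```text
time: 1.03
tool_pos: [0.4867, -0.2508, 0.4045]
tcp_rot: [-2.221, -2.221, 0.0]
wrist_force: [0.7, 0.2, -0.6]
width: 1.001
```

View pics/wrist2.png

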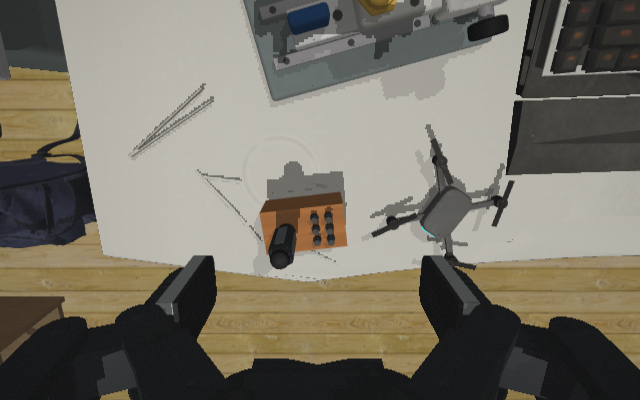

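```bash
python3 - <<'E'
from h import *
p,d,K,W=load("wrist","2")
P=cloud(K,W,d)
# driver points
for n,(p_,d_,K_,W_) in {"w":(p,d,K,W)}.items():
    m=(abs(P[...,0]-.455)<.04)&(abs(P[...,1]+.315)<.04)
    for lo,hi in [(.06,.075),(.075,.09),(.09,.1),(.1,.108),(.108,.118)]:
        q=P[m&(P[...,2]>lo)&(P[...,2]<hi)&(P[...,0]<.475)]
        print(lo,len(q),q.mean(0).round(4),q.min(0).round(4),q.max(0).round(4)) if len(q) else 0
for n in ["scene","side"]:
    K2,W2=cam(n);P2=cloud(K2,W2,np.load(f"pics/{n}0.npy"))
    m=(abs(P2[...,0]-.455)<.03)&(abs(P2[...,1]+.315)<.04)
    for lo,hi in [(.06,.075),(.075,.09),(.09,.1),(.1,.118)]:
        q=P2[m&(P2[...,2]>lo)&(P2[...,2]<hi)&(P2[...,0]<.478)]
        print(n,lo,len(q),q.mean(0).round(4),q.min(0).round(4),q.max(0).round(4)) if len(q) else 0
# stand top
hsv=cv2.cvtColor(p,cv2.COLOR_RGB2HSV)
m=cv2.inRange(hsv,(5,110,140),(18,255,255));m[:180]=0;m[260:]=0;m[:,:240]=0;m[:,360:]=0
m2=m&((abs(P[...,2]-.046)<.006)*255).astype(np.uint8)
q=P[m2>0];print(len(q),q.mean(0));print(cv2.minAreaRect((q[:,:2]*1000).astype(np.float32)))
a=cv2.resize(p[180:280,250:360],None,fx=6,fy=6,interpolation=cv2.INTER_CUBIC)
cv2.imwrite("pics/c3.png",a[:,:,::-1])
E
```

```text
0.06 136 [ 0.457  -0.3014  0.0679] [ 0.4452 -0.313   0.0602] [ 0.466  -0.2987  0.0749]
0.075 154 [ 0.4569 -0.3013  0.0828] [ 0.4453 -0.3134  0.075 ] [ 0.466  -0.2983  0.0898]
0.09 123 [ 0.4571 -0.3015  0.0953] [ 0.4454 -0.3121  0.09  ] [ 0.4662 -0.2985  0.1   ]
0.1 211 [ 0.4568 -0.3042  0.1038] [ 0.4447 -0.3172  0.1   ] [ 0.4659 -0.2987  0.1078]
0.108 308 [ 0.4556 -0.3084  0.1123] [ 0.4475 -0.3174  0.108 ] [ 0.4634 -0.3013  0.1145]
scene 0.06 73 [ 0.4637 -0.3107  0.068 ] [ 0.4545 -0.3203  0.0605] [ 0.4673 -0.3002  0.0746]
scene 0.075 74 [ 0.4626 -0.3106  0.0826] [ 0.4499 -0.3204  0.0757] [ 0.4706 -0.2989  0.0899]
scene 0.09 49 [ 0.4634 -0.3111  0.0951] [ 0.4527 -0.3201  0.0905] [ 0.4677 -0.3005  0.0995]
scene 0.1 96 [ 0.4605 -0.3103  0.1089] [ 0.4477 -0.32    0.1001] [ 0.4672 -0.3     0.1169]
side 0.06 80 [ 0.4544 -0.3167  0.0672] [ 0.446  -0.3223  0.0602] [ 0.4655 -0.3063  0.0742]
side 0.075 81 [ 0.4542 -0.3167  0.0822] [ 0.4459 -0.3214  0.0753] [ 0.4656 -0.3065  0.0899]
side 0.09 62 [ 0.4543 -0.3167  0.095 ] [ 0.4455 -0.3216  0.0901] [ 0.4671 -0.3064  0.1   ]
side 0.1 106 [ 0.4554 -0.3136  0.1077] [ 0.4465 -0.3217  0.1   ] [ 0.4669 -0.3027  0.1149]
1718 [ 0.47831498 -0.30586953  0.04601468]
((473.0068054199219, -307.8234558105469), (83.94339752197266, 45.94054412841797), 6.928806304931641)
```

View pics/c3.png

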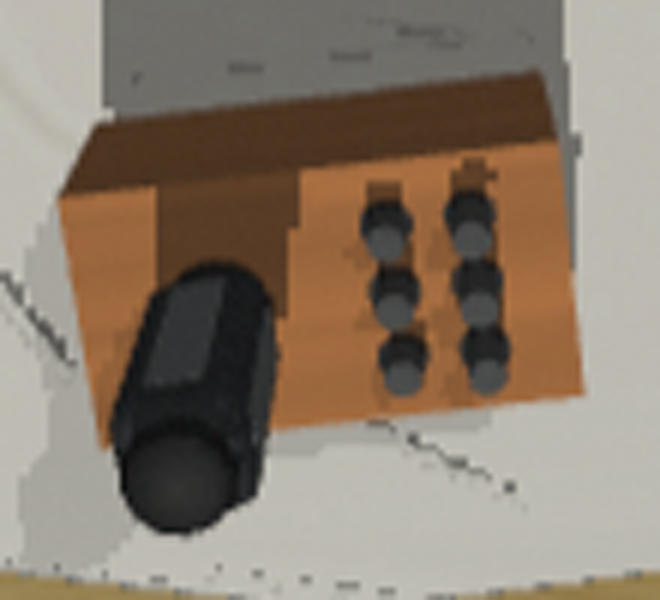

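```bash
python3 - <<'E'
from h import *
p,d,K,W=load("wrist","2");P=cloud(K,W,d)
allq=[]
def sel(P): 
    m=(abs(P[...,0]-.456)<.016)&(abs(P[...,1]+.31)<.016)&(P[...,2]>.06)&(P[...,2]<.1)
    return P[m]
a=sel(P);a=a[a[:,0]>.449];a=a[a[:,0]<.463]
print("wrist +y face",np.degrees(np.arctan(np.polyfit(a[:,0],a[:,1],1))),len(a),np.percentile(a[:,1]+0*a[:,0],[5,50,95]))
allq.append(sel(P))
for n in ["scene","side"]:
    K2,W2=cam(n);q=sel(cloud(K2,W2,np.load(f"pics/{n}0.npy")));allq.append(q)
# per-camera scatter
for q in allq: print(cv2.minAreaRect((q[:,:2]*1000).astype(np.float32)))
im=np.full((640,640,3),255,np.uint8)
for q,c in zip(allq,[(255,0,0),(0,160,0),(0,0,255)]):
    for x,y in ((q[:,:2]-[.456,-.31])*18000): cv2.circle(im,(int(320+x),int(320-y)),2,c,-1)
cv2.imwrite("pics/dr.png",im)
E
```

```text
wrist +y face [  2.99585514 -17.92720039] 256 [-0.30065436 -0.29957398 -0.2988479 ]
((457.97528076171875, -303.313720703125), (11.133153915405273, 23.261001586914062), 63.90188980102539)
((462.0628967285156, -311.9402160644531), (23.90568733215332, 16.88860321044922), 69.1951904296875)
((454.6087646484375, -316.4378967285156), (12.982479095458984, 22.328079223632812), 68.20552062988281)
```

View pics/dr.png

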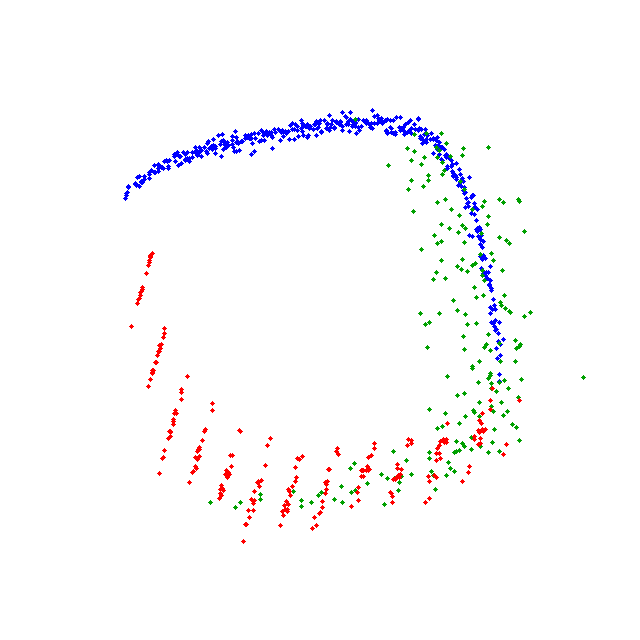

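```bash

python3 -m creep '[{"slide":[-0.78,-0.42,0],"angular":[0,0,-1]},{"slide":[-0.80,-0.36,0],"angular":[0,0,-1]},{"slide":[-0.85,-0.30,0],"angular":[0,0,-1]},{"slide":[0,0,0],"angular":[0,0,-1]},{"slide":[0,0,0],"angular":[0,0,-1]}]' -1
for i in 1 2 3; do python3 -m creep '[{"slide":[0,0,0.2],"angular":[0,0,-1]},{"slide":[0,0,0.2],"angular":[0,0,-1]},{"slide":[0,0,0.2],"angular":[0,0,-1]},{"slide":[0,0,0.2],"angular":[0,0,-1]},{"slide":[0,0,0.2],"angular":[0,0,-1]}]'; done
python3 -m creep '[{"slide":[0,0,0],"angular":[0,0,-1]},{"slide":[0,0,0],"angular":[0,0,-1]},{"slide":[0,0,0],"angular":[0,0,-1]},{"slide":[0,0,0],"angular":[0,0,-1]},{"slide":[0,0,0],"angular":[0,0,-0.25]}]'
python3 - <<'E'
from h import *
s=bot.read_state();M=R.from_rotvec(s['tcp_rot']).as_matrix();print(s['time'],s['q'].round(3),s['tool_pos'].round(4),np.degrees(np.arctan2(M[1,1],M[0,1])),M[:,2].round(4))
d=np.array([.4553,-.3095,.241])-s['tool_pos'];print((M.T@d/.025).round(3))
E
```

```text
time: 1.5
tool_pos: [0.4646, -0.3132, 0.4043]
tcp_rot: [-1.8, -2.574, 0.0]
wrist_force: [1.0, -0.2, 0.5]
width: 1.0
time: 1.92
tool_pos: [0.4651, -0.3119, 0.3791]
tcp_rot: [-1.323, -2.849, -0.0]
wrist_force: [1.6, -0.5, 0.4]
width: 0.999
time: 2.33
tool_pos: [0.4651, -0.3119, 0.3541]
tcp_rot: [-0.808, -3.035, -0.0]
wrist_force: [0.7, 0.3, 0.8]
width: 0.998
time: 2.75
tool_pos: [0.4651, -0.3119, 0.3291]
tcp_rot: [-0.268, -3.13, -0.001]
wrist_force: [0.8, -0.7, 0.8]
width: 0.998
time: 3.17
tool_pos: [0.4651, -0.3119, 0.3293]
tcp_rot: [0.195, -3.135, -0.001]
wrist_force: [0.2, -0.1, -0.1]
width: 0.997
3.1667 [-0.635  0.108  1.932  0.     1.102 -2.331] [ 0.4651 -0.3119  0.3293] 97.13203171698719 [-5.e-04  4.e-04 -1.e+00]
[0.375 0.142 3.534]
```

```bash

python3 -m creep '[{"slide":[0.375,0.14,0],"angular":[0,0,0]},{"slide":[0,0,0.9],"angular":[0,0,0]},{"slide":[0,0,0.9],"angular":[0,0,0]},{"slide":[0,0,0.9],"angular":[0,0,0]},{"slide":[0,0,0.83],"angular":[0,0,0]}]' -1
python3 - <<'E'
from h import *
snap("side","3");p,*_=snap("wrist","3")
cv2.imwrite("pics/c4.png",cv2.resize(cv2.imread("pics/side3.png")[170:310,240:420],None,fx=4,fy=4))
E
```

```text
time: 3.58
tool_pos: [0.4544, -0.3094, 0.2404]
tcp_rot: [0.189, -3.135, -0.0]
wrist_force: [1.0, -0.3, -0.4]
width: 0.999
```

View pics/c4.png

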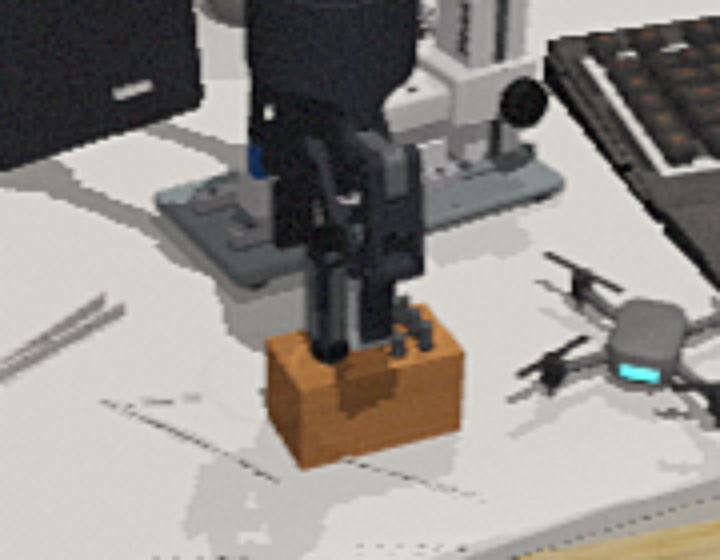

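View pics/wrist3.png

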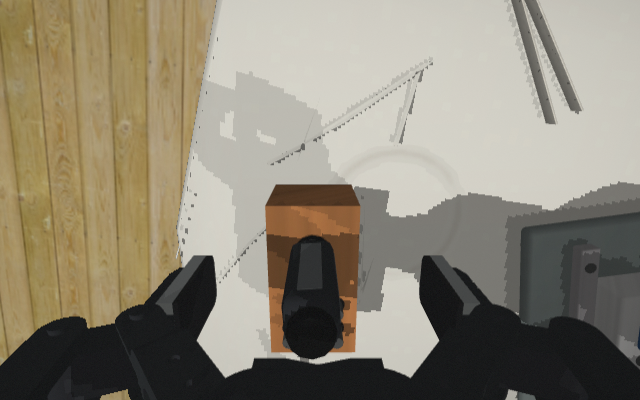

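```bash

python3 -m creep '[{"slide":[-0.03,-0.08,0],"angular":[0,0,0]},{"slide":[0,0,0],"angular":[0,0,0]}]' -1
for i in 1 2; do python3 -m creep '[{"slide":[0,0,0],"angular":[0,0,0]},{"slide":[0,0,0],"angular":[0,0,0]},{"slide":[0,0,0],"angular":[0,0,0]},{"slide":[0,0,0],"angular":[0,0,0]},{"slide":[0,0,0],"angular":[0,0,0]}]' 1 60; done
python3 - <<'E'
from h import *
s=bot.read_state();print({k:np.round(v,4) for k,v in s.items()})
E
```

```text
time: 3.85
tool_pos: [0.4567, -0.3123, 0.2428]
tcp_rot: [-0.191, 3.134, -0.002]
wrist_force: [0.6, -0.0, 0.9]
width: 1.001
time: 4.27
tool_pos: [0.4563, -0.3118, 0.2419]
tcp_rot: [-0.192, 3.135, -0.001]
wrist_force: [0.6, 1.0, 0.9]
width: 0.303
time: 4.68
tool_pos: [0.4563, -0.3117, 0.2417]
tcp_rot: [-0.192, 3.136, 0.0]
wrist_force: [-0.2, 1.4, 4.0]
width: 0.227
{'time': np.float64(4.6833), 'q': array([-6.4440e-01,  1.9260e-01,  2.0161e+00,  2.0000e-04,  9.3280e-01,
       -2.3375e+00]), 'joint_vel': array([-0.0001,  0.    ,  0.0012,  0.0004, -0.0003, -0.0005]), 'joint_torque': array([-5.92500e-01, -3.95022e+01, -2.98073e+01, -2.83500e-01,
       -5.21800e-01, -1.17000e-02]), 'tool_pos': array([ 0.4563, -0.3117,  0.2417]), 'tcp_rot': array([-1.9170e-01,  3.1355e+00,  1.0000e-04]), 'wrist_force': array([-0.2205,  1.4288,  3.9808]), 'torque': array([ 0.3492,  0.164 , -0.0359]), 'width': np.float64(0.2265)}
```

```bash

python3 -m creep '[{"slide":[0,0,-0.4],"angular":[0,0,0]},{"slide":[0,0,-0.8],"angular":[0,0,0]},{"slide":[0,0,-1],"angular":[0,0,0]},{"slide":[0,0,-1],"angular":[0,0,0]},{"slide":[0,0,-1],"angular":[0,0,0]}]'
python3 - <<'E'
from h import *
snap("wrist","4");snap("side","4");snap("scene","4")
a=cv2.imread("pics/side4.png")[130:290,250:410];b=cv2.imread("pics/scene4.png")[110:270,150:310]
cv2.imwrite("pics/c5.png",cv2.resize(np.hstack([a,b]),None,fx=2.5,fy=2.5))
E
```

```text
time: 5.1
tool_pos: [0.4558, -0.3116, 0.3473]
tcp_rot: [0.192, -3.135, -0.001]
wrist_force: [0.2, 0.7, -0.1]
width: 0.228
```

View pics/c5.png

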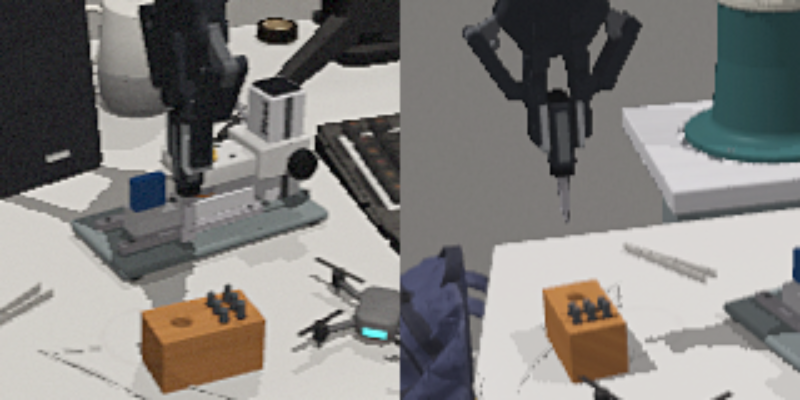

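View pics/wrist4.png

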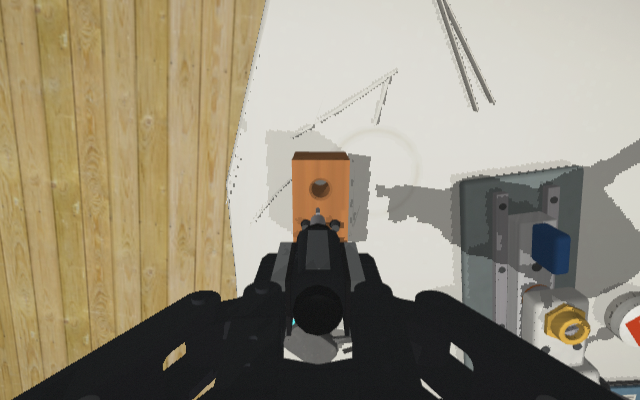

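```bash
python3 - <<'E'
from h import *
p,d,K,W=load("wrist","4")
cv2.imwrite("pics/c6.png",cv2.resize(p[150:250,270:370],None,fx=6,fy=6,interpolation=cv2.INTER_CUBIC)[:,:,::-1])
print(plane(K,W,(319,188),.046))
s=bot.read_state();M=R.from_rotvec(s['tcp_rot']).as_matrix()
tip=s['tool_pos']+M@np.array([0,0,.155+.08]);print(tip,proj(K,W,tip))
P=cloud(K,W,d)
for v in range(200,225,3): print(v,P[v,318].round(4))
E
```

```text
[[ 0.45444118 -0.31118373  0.046     ]]
[ 0.45801287 -0.31329815  0.11431791] [[315.34963841 220.31847182]]
200 [ 0.4645 -0.3108  0.0463]
203 [ 0.4669 -0.3105  0.0467]
206 [ 0.4698 -0.3101  0.0455]
209 [ 0.45   -0.3126  0.116 ]
212 [ 0.4499 -0.3126  0.122 ]
215 [ 0.4508 -0.3125  0.1248]
218 [ 0.4504 -0.3126  0.1312]
221 [ 0.4508 -0.3126  0.1354]
224 [ 0.4455 -0.3132  0.1546]
```

View pics/c6.png

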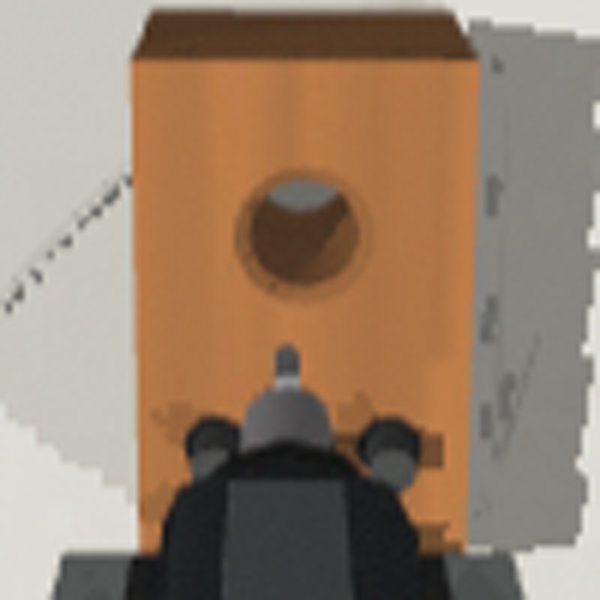

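```bash
python3 - <<'E'
from h import *
p,d,K,W=load("wrist","1")
a=cv2.resize(p[136:176,279:319],None,fx=14,fy=14,interpolation=cv2.INTER_CUBIC)
cv2.imwrite("pics/c7.png",a[:,:,::-1])
c=plane(K,W,(299.3,156),.088)[0];print("mouth",c)
# press yaw from base plate edges: corners in crop c1
px=np.array([(25,95),(130,382)])/3+[180,90]; q=plane(K,W,px,.014);v=q[0]-q[1];print("front edge",np.linalg.norm(v),np.degrees(np.arctan2(v[1],v[0]))-90)
px=np.array([(76,170),(500,60)])/3+[180,90];q=plane(K,W,px,.022);v=q[1]-q[0];print("rail",np.degrees(np.arctan2(v[1],v[0])),q)
s=bot.read_state();M=R.from_rotvec(s['tcp_rot']).as_matrix()
print("dist tool",(M.T@(np.r_[c[:2],s['tool_pos'][2]]-s['tool_pos'])/.025).round(2))
E
```

```text
mouth [ 0.53245846 -0.10104746  0.088     ]
front edge 0.10667900506051774 15.149369070754318
rail 14.211642379737818 [[ 0.43358357 -0.10210568  0.022     ]
 [ 0.57621901 -0.06598252  0.022     ]]
dist tool [-4.03  8.02 -0.02]
```

View pics/c7.png

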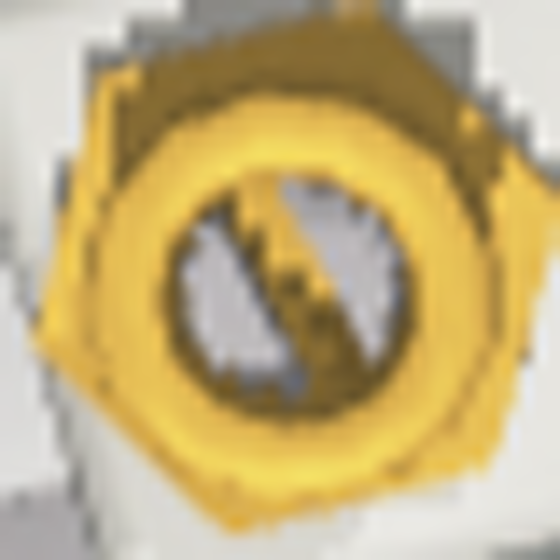

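```bash

python3 -m creep '[{"slide":[-0.5,1,0],"angular":[0,0,0]},{"slide":[-0.5,1,0],"angular":[0,0,0]},{"slide":[-0.5,1,0],"angular":[0,0,0]},{"slide":[-0.5,1,0],"angular":[0,0,0]},{"slide":[-0.5,1,0],"angular":[0,0,0]}]'
python3 -m creep '[{"slide":[-0.5,1,0],"angular":[0,0,0]},{"slide":[-0.5,1,0],"angular":[0,0,0]},{"slide":[-0.5,1,0],"angular":[0,0,0]},{"slide":[0,0,0],"angular":[0,0,1]},{"slide":[0,0,0],"angular":[0,0,1]}]'
for i in 1 2 3; do python3 -m creep '[{"slide":[0,0,0],"angular":[0,0,1]},{"slide":[0,0,0],"angular":[0,0,1]},{"slide":[0,0,0],"angular":[0,0,1]},{"slide":[0,0,0],"angular":[0,0,1]},{"slide":[0,0,0],"angular":[0,0,1]}]'; done
python3 -m creep '[{"slide":[0,0,0],"angular":[0,0,1]},{"slide":[0,0,0],"angular":[0,0,0]}]'
python3 - <<'E'
from h import *
s=bot.read_state();M=R.from_rotvec(s['tcp_rot']).as_matrix();print(s['time'],s['q'].round(3),s['tool_pos'].round(4),np.degrees(np.arctan2(M[1,1],M[0,1])),M[:,2].round(4))
p,*_=snap("wrist","5");snap("side","5")
cv2.imwrite("pics/c8.png",cv2.resize(p[130:250,250:390],None,fx=5,fy=5,interpolation=cv2.INTER_CUBIC)[:,:,::-1])
E
```

```text
time: 5.67
tool_pos: [0.5024, -0.1787, 0.3443]
tcp_rot: [0.191, -3.133, -0.002]
wrist_force: [0.1, 0.2, -0.4]
width: 0.224
time: 6.08
tool_pos: [0.5307, -0.0992, 0.3442]
tcp_rot: [-0.028, -3.138, -0.001]
wrist_force: [-0.8, -0.0, -0.3]
width: 0.224
time: 6.5
tool_pos: [0.5303, -0.1009, 0.3442]
tcp_rot: [-0.577, -3.084, 0.0]
wrist_force: [0.5, -0.6, 0.3]
width: 0.224
time: 6.92
tool_pos: [0.5303, -0.1009, 0.3442]
tcp_rot: [-1.104, -2.937, 0.001]
wrist_force: [-0.4, 0.9, -0.9]
width: 0.227
time: 7.33
tool_pos: [0.5302, -0.1009, 0.3442]
tcp_rot: [-1.597, -2.701, 0.002]
wrist_force: [-0.4, -0.3, -1.2]
width: 0.232
time: 7.5
tool_pos: [0.5303, -0.1009, 0.3443]
tcp_rot: [-1.689, -2.645, 0.002]
wrist_force: [-0.3, -0.2, 0.2]
width: 0.226
7.5 [-0.234  0.057  1.958 -0.     1.131 -0.669] [ 0.5303 -0.1009  0.3443] 24.897988177040887 [-3.5e-03  7.0e-04 -1.0e+00]
```

View pics/c8.png

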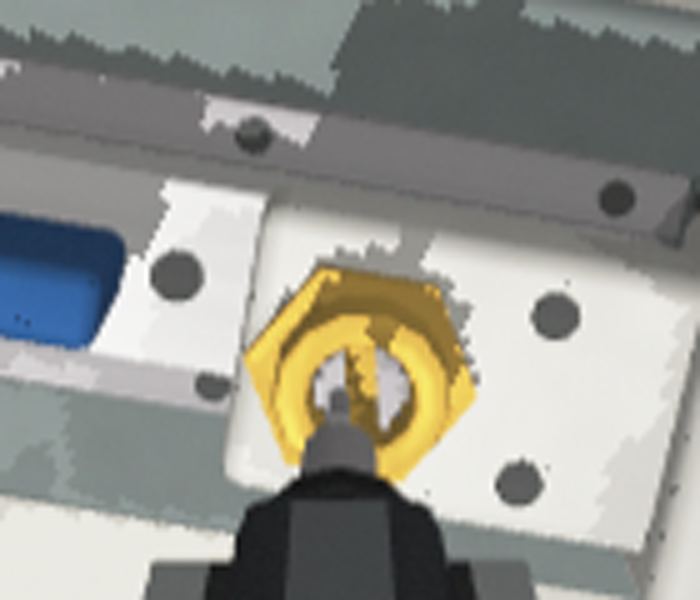

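View pics/side5.png

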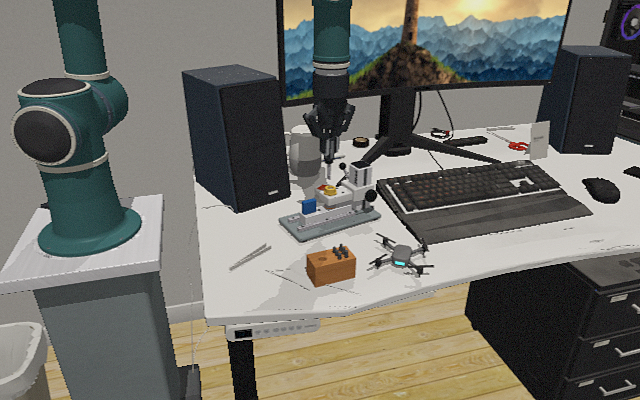

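```bash
python3 - <<'E'
from h import *
p,d,K,W=load("wrist","5")
cv2.imwrite("pics/c9.png",cv2.resize(p[190:222,300:345],None,fx=16,fy=16,interpolation=cv2.INTER_CUBIC)[:,:,::-1])
P=cloud(K,W,d)
c=plane(K,W,(322.1,209.7),.088)[0];print("mouth",c)
b=P[207:216,316:320];print(b[...,2].round(3));print("blade",P[209:213,317:320].reshape(-1,3).mean(0))
print("ring depth z",P[222,310],P[200,333],P[205,308])
s=bot.read_state();M=R.from_rotvec(s['tcp_rot']).as_matrix()
print((M.T@(c-s['tool_pos'])*1000).round(2))
bl=P[209:213,317:320].reshape(-1,3).mean(0);print("blade in tool",(M.T@(bl-s['tool_pos'])*1000).round(2))
E
```

```text
mouth [ 0.53372204 -0.10238473  0.088     ]
[[0.11  0.109 0.11  0.079]
 [0.111 0.112 0.111 0.112]
 [0.113 0.314 0.114 0.112]
 [0.115 0.115 0.115 0.114]
 [0.117 0.117 0.117 0.117]
 [0.118 0.12  0.12  0.12 ]
 [0.119 0.12  0.12  0.12 ]
 [0.12  0.12  0.121 0.119]
 [0.122 0.123 0.122 0.121]]
blade [ 0.52540182 -0.09091175  0.13288649]
ring depth z [ 0.52519889 -0.10165777  0.12453259] [ 0.53733751 -0.09272109  0.08906014] [ 0.52352805 -0.10332318  0.08823335]
[ -3.08   2.88 256.85]
blade in tool [1.091e+01 1.200e-01 2.120e+02]
```

View pics/c9.png

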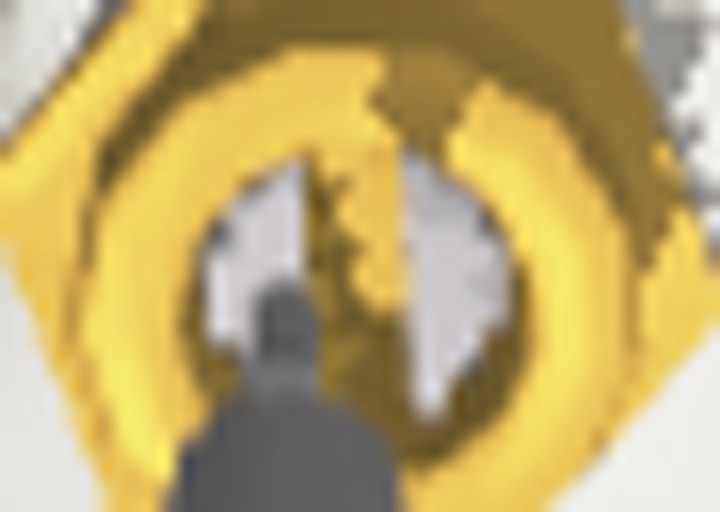

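```bash
python3 - <<'E'
from h import *
p,d,K,W=load("wrist","5");P=cloud(K,W,d)
z=np.load("pics/wrist5.npz");M=R.from_rotvec(z['rot']).as_matrix()
for v in (207,208,210,211): print(((P[v,316:320]-z['pos'])@M*1000).round(2))
print(((plane(K,W,(322.25,209.3),.088)-z['pos'])@M*1000).round(2),((plane(K,W,(322.2,209.3),.0835)-z['pos'])@M*1000).round(2))
E
```

```text
[[ 5.6900e+00 -8.4000e-01  2.3399e+02]
 [ 5.4200e+00 -2.2000e-01  2.3482e+02]
 [ 5.6500e+00  4.0000e-01  2.3411e+02]
 [-4.3300e+00  1.1700e+00  2.6575e+02]]
[[ 5.3400e+00 -8.3000e-01  2.3303e+02]
 [ 5.6400e+00 -2.2000e-01  2.3209e+02]
 [ 5.2900e+00  4.0000e-01  2.3321e+02]
 [ 5.5400e+00  1.0100e+00  2.3240e+02]]
[[ 5.3800e+00 -8.2000e-01  2.2894e+02]
 [ 5.3000e+00 -2.1000e-01  2.2919e+02]
 [ 5.2900e+00  3.9000e-01  2.2921e+02]
 [ 4.9700e+00  1.0000e+00  2.3021e+02]]
[[ 5.2600e+00 -8.1000e-01  2.2739e+02]
 [ 5.1800e+00 -2.1000e-01  2.2761e+02]
 [ 5.3300e+00  3.9000e-01  2.2717e+02]
 [ 5.2900e+00  9.8000e-01  2.2728e+02]]
[[ -3.01   3.36 256.29]] [[ -4.46   3.39 260.79]]
```

```bash

python3 -m creep '[{"slide":[-0.12,0.13,0],"angular":[0,0,0]},{"slide":[0,0,0.3],"angular":[0,0,0]},{"slide":[0,0,0.3],"angular":[0,0,0]},{"slide":[0,0,0],"angular":[0,0,0]}]'
python3 - <<'E'
from h import *
s=bot.read_state();M=R.from_rotvec(s['tcp_rot']).as_matrix();print(s['tool_pos'].round(4),M[:,2].round(4),s['torque'].round(3))
p,d,K,W=snap("wrist","6")
cv2.imwrite("pics/c10.png",cv2.resize(p[185:235,290:350],None,fx=12,fy=12,interpolation=cv2.INTER_CUBIC)[:,:,::-1])
a,*_=snap("side","6");cv2.imwrite("pics/c11.png",cv2.resize(a[140:220,290:390],None,fx=6,fy=6,interpolation=cv2.INTER_CUBIC)[:,:,::-1])
E
```

```text
time: 7.93
tool_pos: [0.5345, -0.1022, 0.329]
tcp_rot: [-1.686, -2.647, 0.002]
wrist_force: [-0.5, 1.0, -1.1]
width: 0.226
[ 0.5345 -0.1022  0.329 ] [-3.7e-03  9.0e-04 -1.0e+00] [-0.059  0.008 -0.028]
```

View pics/c10.png

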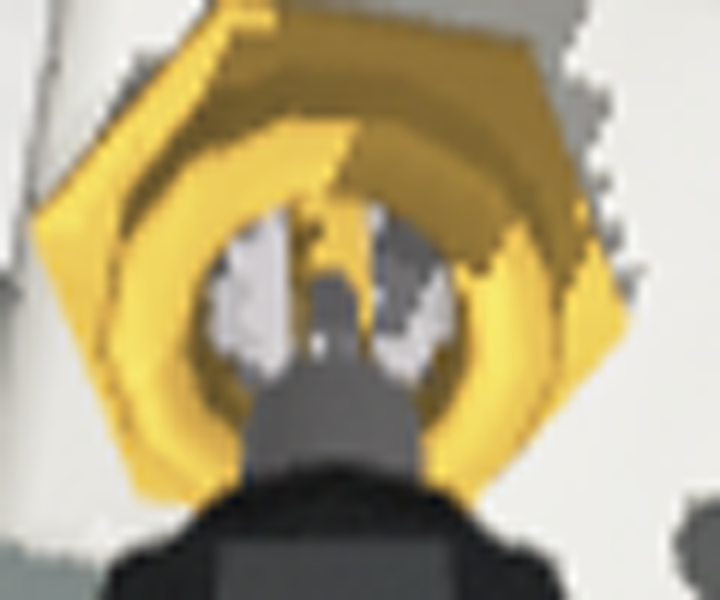

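View pics/c11.png

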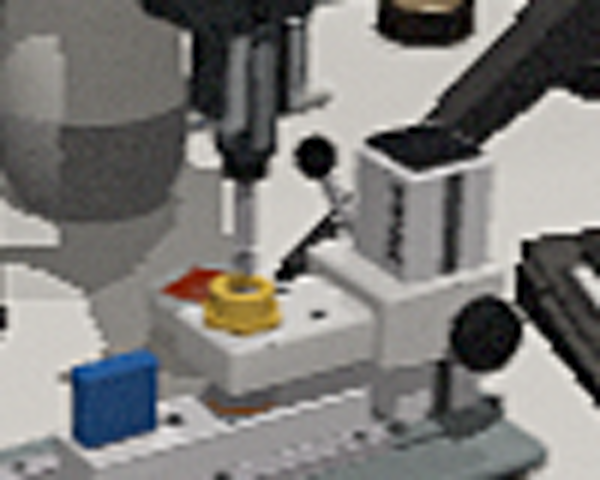

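```bash
python3 - <<'E'
from h import *
p,d,K,W=load("wrist","6");P=cloud(K,W,d)
z=np.load("pics/wrist6.npz");M=R.from_rotvec(z['rot']).as_matrix()
for v in (207,208,209,210,212): print(v,((P[v,316:320]-z['pos'])@M*1000).round(2).tolist())
print(((plane(K,W,(317.6,211.5),.088)-z['pos'])@M*1000).round(2))
hsv=cv2.cvtColor(p,cv2.COLOR_RGB2HSV);m=cv2.inRange(hsv,(18,100,100),(35,255,255))
m[:185]=0;m[235:]=0;m[:,:290]=0;m[:,350:]=0
q=P[(m>0)&(abs(P[...,2]-.088)<.0025)];t=(q-z['pos'])@M*1000;print(len(q),q[:,2].mean(),cv2.minEnclosingCircle(t[:,:2].astype(np.float32)),np.median(t,0))
E
```

```text
207 [[69.8, 0.02, 30.78], [5.51, -0.22, 234.54], [5.11, 0.4, 235.81], [0.07, 1.1, 251.79]]
208 [[4.99, -0.84, 234.14], [5.22, -0.22, 233.43], [5.31, 0.4, 233.12], [5.38, 1.01, 232.93]]
209 [[5.31, -0.82, 231.13], [5.33, -0.21, 231.07], [5.39, 0.39, 230.89], [5.33, 1.0, 231.08]]
210 [[5.2, -0.82, 229.51], [5.26, -0.21, 229.32], [5.36, 0.39, 229.0], [5.19, 1.0, 229.52]]
212 [[5.2, -0.8, 225.66], [5.45, -0.21, 224.91], [5.39, 0.38, 225.08], [5.79, 0.97, 223.89]]
[[4.6000e-01 1.6000e-01 2.4098e+02]]
591 0.08802970182379063 ((0.18498767912387848, -0.14550530910491943), 12.399682998657227) [ 3.65151906e+00 -2.21741596e-01  2.40891460e+02]
```

```bash

python3 -m creep '[{"slide":[0.01,0,0.2],"angular":[0,0,0]},{"slide":[0,0,0.16],"angular":[0,0,0]},{"slide":[0,0,0],"angular":[0,0,0]}]'
python3 -m creep '[{"slide":[0,0,0.08],"angular":[0,0,0]},{"slide":[0,0,0.06],"angular":[0,0,0]},{"slide":[0,0,0],"angular":[0,0,0]}]'
```

```text
time: 8.28
tool_pos: [0.5348, -0.102, 0.3214]
tcp_rot: [-1.687, -2.648, 0.001]
wrist_force: [0.5, 0.4, -1.0]
width: 0.229
time: 8.53
tool_pos: [0.5351, -0.1022, 0.3187]
tcp_rot: [-1.688, -2.649, 0.0]
wrist_force: [-0.2, -0.0, -1.4]
width: 0.227
```

```bash

python3 -m creep '[{"slide":[0,0,0],"angular":[0,0,0]}]'
python3 -m creep '[{"slide":[0,0,0.06],"angular":[0,0,0]},{"slide":[0,0,0.04],"angular":[0,0,0]},{"slide":[0,0,0],"angular":[0,0,0]}]'
```

```text
time: 8.62
tool_pos: [0.5351, -0.1022, 0.3189]
tcp_rot: [-1.688, -2.649, 0.0]
wrist_force: [-1.2, -0.3, -1.8]
width: 0.229
time: 8.87
tool_pos: [0.5354, -0.1023, 0.3172]
tcp_rot: [1.688, 2.649, -0.0]
wrist_force: [-2.1, -0.3, 4.3]
width: 0.225
```

```bash

python3 - <<'E'
from h import *
s=bot.read_state();M=R.from_rotvec(s['tcp_rot']).as_matrix();print(s['tool_pos'].round(4),M.round(4),s['wrist_force'].round(2),s['torque'].round(3))
p,d,K,W=snap("wrist","7")
cv2.imwrite("pics/c12.png",cv2.resize(p[185:235,290:350],None,fx=12,fy=12,interpolation=cv2.INTER_CUBIC)[:,:,::-1])
a,*_=snap("side","7");b,*_=snap("scene","7")
cv2.imwrite("pics/c13.png",cv2.resize(np.hstack([a[140:220,290:370],b[180:260,290:370]]),None,fx=5,fy=5,interpolation=cv2.INTER_CUBIC)[:,:,::-1])
E
```

```text
[ 0.5354 -0.1023  0.3172] [[-4.227e-01  9.063e-01  5.000e-04]
 [ 9.063e-01  4.227e-01 -4.000e-04]
 [-6.000e-04  3.000e-04 -1.000e+00]] [-2.12 -0.32  4.26] [-0.081  0.421  0.026]
```

View pics/c12.png

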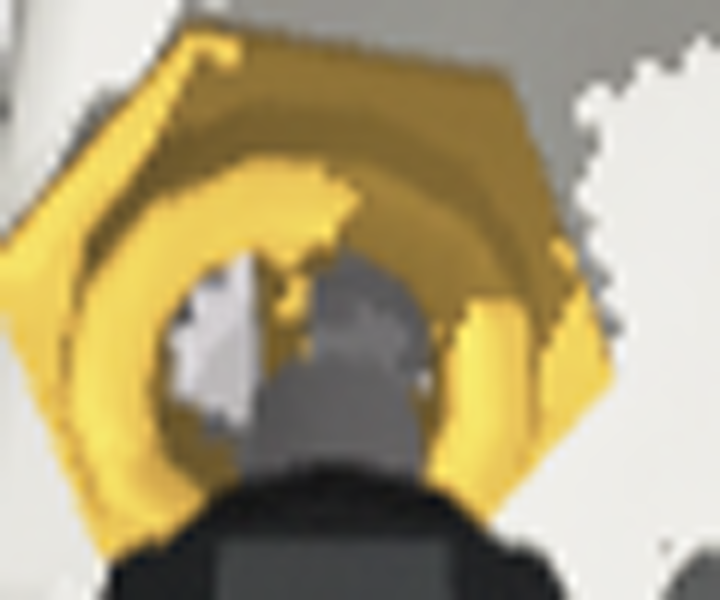

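View pics/c13.png

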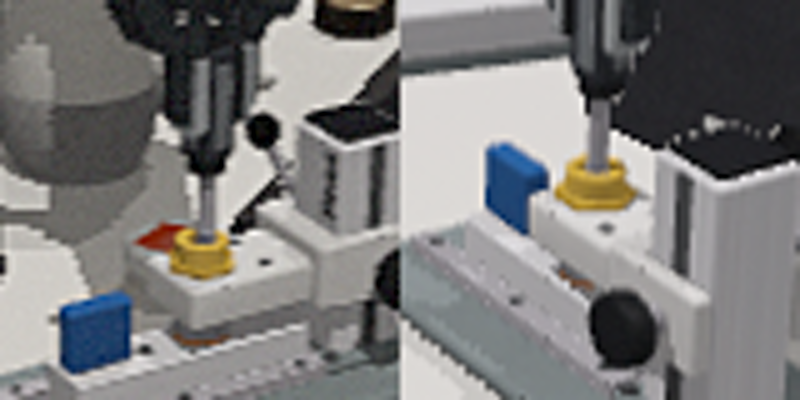

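```bash

python3 -m creep '[{"slide":[0,0,-0.12],"angular":[0,0,0]},{"slide":[0,-0.068,0],"angular":[0,0,0]},{"slide":[0,0,0],"angular":[0,0,0]},{"slide":[0,0,0],"angular":[0,0,0]}]'
python3 - <<'E'
from h import *
s=bot.read_state();M=R.from_rotvec(s['tcp_rot']).as_matrix();print(s['tool_pos'].round(4),M.round(4),s['wrist_force'].round(2),s['torque'].round(3))
p,d,K,W=snap("wrist","8")
cv2.imwrite("pics/c14.png",cv2.resize(p[185:235,290:350],None,fx=12,fy=12,interpolation=cv2.INTER_CUBIC)[:,:,::-1])
E
```

```text
time: 9.35
tool_pos: [0.5335, -0.1028, 0.319]
tcp_rot: [-1.688, -2.649, -0.0]
wrist_force: [1.3, -0.3, -0.9]
width: 0.223
[ 0.5335 -0.1028  0.319 ] [[-4.225e-01  9.064e-01 -4.000e-04]
 [ 9.064e-01  4.225e-01  3.000e-04]
 [ 4.000e-04 -2.000e-04 -1.000e+00]] [ 1.26 -0.33 -0.88] [-0.002  0.002  0.045]
```

View pics/c14.png

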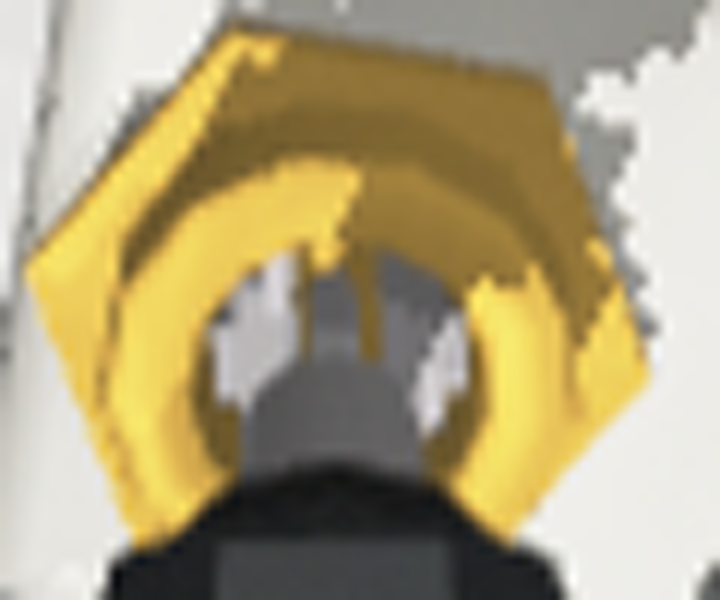

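```bash
python3 - <<'E'
from h import *
p,d,K,W=load("wrist","8");P=cloud(K,W,d)
z=np.load("pics/wrist8.npz");M=R.from_rotvec(z['rot']).as_matrix()
print(((plane(K,W,(318.2,216.5),.088)-z['pos'])@M*1000).round(2))
hsv=cv2.cvtColor(p,cv2.COLOR_RGB2HSV);m=cv2.inRange(hsv,(18,100,60),(35,255,255))
m[:185]=0;m[235:]=0;m[:,:290]=0;m[:,350:]=0
q=P[(m>0)&(abs(P[...,2]-.088)<.002)];t=(q-z['pos'])@M*1000;print(len(q),cv2.minEnclosingCircle(t[:,:2].astype(np.float32)))
for v in range(205,216,2): print(v,((P[v,317:319]-z['pos'])@M*1000).round(2).tolist())
E
```

```text
[[  0.53   0.52 230.99]]
584 ((0.948097288608551, 0.1764068454504013), 12.326998710632324)
205 [[4.72, -0.22, 241.29], [5.06, 0.41, 240.19]]
207 [[5.06, -0.22, 235.99], [5.43, 0.4, 234.79]]
209 [[5.43, -0.21, 230.75], [5.44, 0.39, 230.72]]
211 [[5.5, -0.21, 226.66], [5.53, 0.39, 226.56]]
213 [[4.79, -0.21, 225.0], [4.72, 0.38, 225.22]]
215 [[4.81, -0.21, 221.28], [4.0, 0.38, 223.66]]
```

```bash

python3 -m creep '[{"slide":[0.025,0.012,0.04],"angular":[0,0,0]},{"slide":[0,0,0.06],"angular":[0,0,0]},{"slide":[0,0,0],"angular":[0,0,0]},{"slide":[0,0,0],"angular":[0,0,0]}]'
python3 -m creep '[{"slide":[0,0,0.06],"angular":[0,0,0]},{"slide":[0,0,0.06],"angular":[0,0,0]},{"slide":[0,0,0],"angular":[0,0,0]},{"slide":[0,0,0],"angular":[0,0,0]}]'
python3 - <<'E'
from h import *
s=bot.read_state();M=R.from_rotvec(s['tcp_rot']).as_matrix();print(s['tool_pos'].round(4),M[:,2].round(4),s['wrist_force'].round(2),s['torque'].round(3))
p,d,K,W=snap("wrist","9")
cv2.imwrite("pics/c15.png",cv2.resize(p[185:235,290:350],None,fx=12,fy=12,interpolation=cv2.INTER_CUBIC)[:,:,::-1])
E
```

```text
time: 9.73
tool_pos: [0.5336, -0.1021, 0.3166]
tcp_rot: [-1.688, -2.649, 0.0]
wrist_force: [-0.1, -0.1, -0.4]
width: 0.227
time: 10.07
tool_pos: [0.5336, -0.1021, 0.3137]
tcp_rot: [-1.688, -2.649, 0.0]
wrist_force: [0.3, 0.3, -0.3]
width: 0.224
[ 0.5336 -0.1021  0.3137] [-3.e-04  1.e-04 -1.e+00] [ 0.27  0.31 -0.27] [ 0.017 -0.009 -0.02 ]
```

View pics/c15.png

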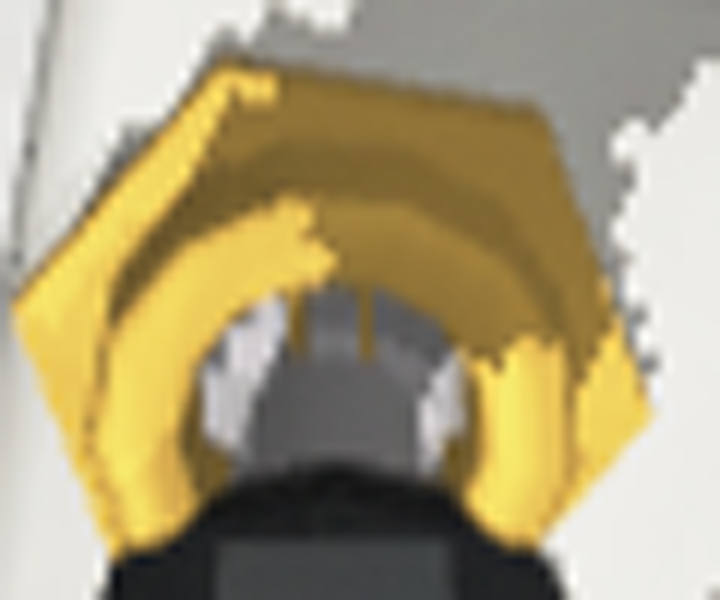

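```bash
cat > t.py <<'E'
from workcell import bot
import numpy as np
s=bot.read_state();print("t %.2f tz %.4f j6 %.4f q6 %.4f f %s pos %s"%(s['time'],s['torque'][2],s['joint_torque'][5],s['q'][5],s['wrist_force'].round(1),s['tool_pos'].round(4)))
E
for i in 1 2 3; do python3 -m creep '[{"slide":[0,0,0],"angular":[0,0,0]}]' >/dev/null; python3 t.py; done
for i in 1 2 3 4 5 6; do python3 -m creep '[{"slide":[0,0,0.003],"angular":[0,0,0.9]}]' >/dev/null; python3 t.py; done
```

```text
t 10.20 tz -0.0217 j6 -0.0000 q6 -0.6713 f [ 0.4 -0.7 -1.5] pos [ 0.5337 -0.1022  0.314 ]
t 10.28 tz -0.0078 j6 -0.0000 q6 -0.6714 f [-0.  -0.2 -0.7] pos [ 0.5337 -0.1022  0.314 ]
t 10.37 tz -0.0183 j6 -0.0000 q6 -0.6714 f [-0.3  0.4 -0.7] pos [ 0.5337 -0.1022  0.314 ]
t 10.45 tz -0.0066 j6 -1.3714 q6 -0.6081 f [-0.5 -0.  -1. ] pos [ 0.5337 -0.1022  0.314 ]
t 10.53 tz 0.0295 j6 -0.8552 q6 -0.5428 f [-0.4  0.  -0.8] pos [ 0.5337 -0.1022  0.3139]
t 10.62 tz 0.0345 j6 -0.7662 q6 -0.4798 f [-0.1 -0.1  0.2] pos [ 0.5336 -0.1022  0.3138]
t 10.70 tz 0.0907 j6 -0.7298 q6 -0.4170 f [-1.2 -0.7  0.3] pos [ 0.5336 -0.1022  0.3138]
t 10.78 tz 0.0595 j6 -0.7325 q6 -0.3542 f [-1.5  0.4  0.4] pos [ 0.5336 -0.1022  0.3137]
t 10.87 tz 0.0612 j6 -0.7326 q6 -0.2913 f [-1.6  0.3  0.9] pos [ 0.5335 -0.1022  0.3136]
```

```bash

for i in 1 2 3 4 5 6; do python3 -m creep '[{"slide":[0,0,0.003],"angular":[0,0,0.9]}]' >/dev/null; python3 t.py; done; for i in 1 2 ; do python3 -m creep '[{"slide":[0,0,0],"angular":[0,0,0]}]' >/dev/null; python3 t.py; done
```

```text
t 10.95 tz 0.0368 j6 -0.7325 q6 -0.2285 f [-0.9 -0.6  0.3] pos [ 0.5335 -0.1022  0.3136]
t 11.03 tz 0.0848 j6 -0.7325 q6 -0.1657 f [-1.3 -0.  -0.3] pos [ 0.5335 -0.1022  0.3135]
t 11.12 tz 0.0374 j6 -0.7325 q6 -0.1029 f [-1.   0.7  0.5] pos [ 0.5335 -0.1022  0.3134]
t 11.20 tz 0.0523 j6 -0.7325 q6 -0.0401 f [-1.7 -0.2  0.9] pos [ 0.5335 -0.1022  0.3133]
t 11.28 tz 0.0521 j6 -0.7326 q6 0.0228 f [-1.2  0.6 -0. ] pos [ 0.5335 -0.1022  0.3132]
t 11.37 tz 0.0594 j6 -0.7326 q6 0.0856 f [-1.5 -0.2  0.4] pos [ 0.5334 -0.1022  0.3131]
t 11.45 tz 0.0225 j6 0.6859 q6 0.0841 f [-1.3 -0.5  1. ] pos [ 0.5334 -0.1022  0.3131]
t 11.53 tz 0.0801 j6 0.1631 q6 0.0809 f [-1.7 -0.1  1.6] pos [ 0.5335 -0.1022  0.3131]
```

```bash

for i in 1 2 3 4 5 6 ; do python3 -m creep '[{"slide":[0,0,0.003],"angular":[0,0,0.9]}]' >/dev/null; python3 t.py; done
```

```text
t 11.62 tz 0.0533 j6 -1.3152 q6 0.1441 f [-2.2 -0.5  0.9] pos [ 0.5335 -0.1022  0.3131]
t 11.70 tz 0.0244 j6 -0.8027 q6 0.2093 f [-2.4 -0.5  0.6] pos [ 0.5334 -0.1022  0.313 ]
t 11.78 tz 0.0220 j6 -0.7375 q6 0.2724 f [-2.2  0.3  1.8] pos [ 0.5334 -0.1022  0.3129]
t 11.87 tz 0.0292 j6 -0.7333 q6 0.3352 f [-1.9  1.3  1.7] pos [ 0.5334 -0.1022  0.3128]
t 11.95 tz 0.0725 j6 -0.7332 q6 0.3980 f [-1.1 -0.   1.7] pos [ 0.5334 -0.1022  0.3127]
t 12.03 tz 0.0546 j6 -0.7333 q6 0.4608 f [-2.1 -0.2  1.9] pos [ 0.5334 -0.1022  0.3126]
```

```bash

for i in 1 2 3 4 ; do python3 -m creep '[{"slide":[0,0,0.003],"angular":[0,0,0.9]}]' >/dev/null; python3 t.py; done
```

```text
t 12.12 tz 0.0665 j6 -0.7334 q6 0.5237 f [-3.   1.1  1.4] pos [ 0.5334 -0.1022  0.3125]
t 12.20 tz 0.0370 j6 -0.7333 q6 0.5865 f [-2.3  0.1  0.7] pos [ 0.5334 -0.1021  0.3125]
t 12.28 tz 0.0567 j6 -0.7336 q6 0.6494 f [-1.8  0.8  2. ] pos [ 0.5333 -0.1021  0.3124]
t 12.37 tz 0.0334 j6 -0.7340 q6 0.7122 f [-1.7 -1.1  1.2] pos [ 0.5333 -0.1021  0.3123]
```

```bash
python3 - <<'E'
from h import *
p,d,K,W=snap("wrist","10")
cv2.imwrite("pics/c16.png",cv2.resize(p[185:235,290:350],None,fx=10,fy=10,interpolation=cv2.INTER_CUBIC)[:,:,::-1])
b,*_=snap("side","10")
cv2.imwrite("pics/c17.png",cv2.resize(b[170:230,290:380],None,fx=8,fy=8,interpolation=cv2.INTER_CUBIC)[:,:,::-1])
E
```

```text
(no output)
```

View pics/c16.png

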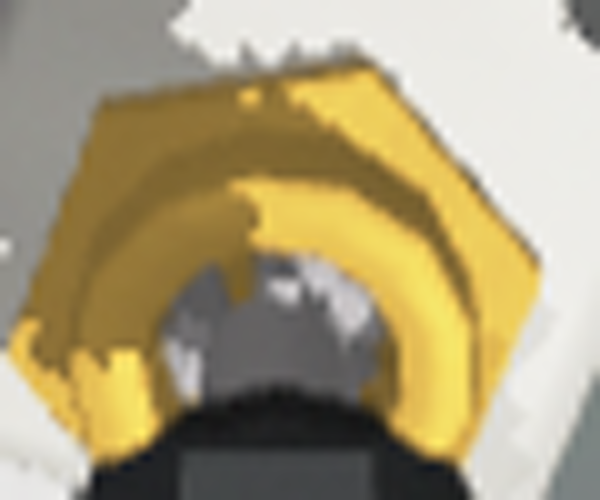

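View pics/c17.png

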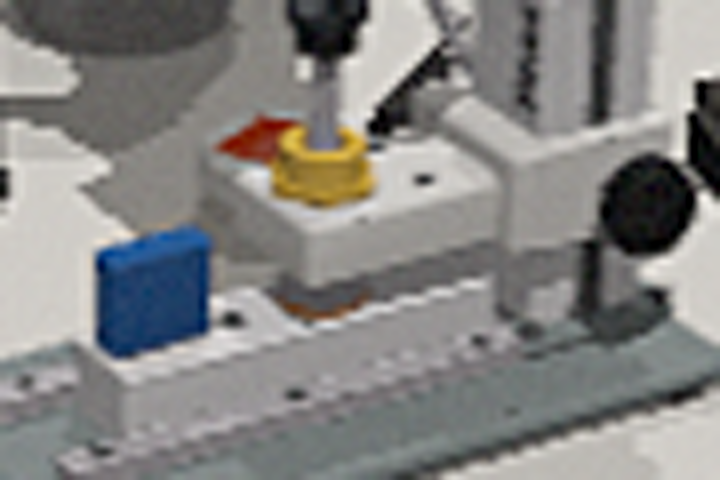

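```bash

for i in 1 2 3 4 5; do python3 -m creep '[{"slide":[0,0,0.003],"angular":[0,0,0.9]}]' >/dev/null; python3 t.py; done
```

```text
t 12.55 tz 0.0731 j6 -1.2658 q6 0.7711 f [-3.2  0.   2.3] pos [ 0.5334 -0.1021  0.3122]
t 12.63 tz 0.0315 j6 -0.7953 q6 0.8363 f [-3.   0.1  1.7] pos [ 0.5334 -0.1021  0.3121]
t 12.72 tz 0.0402 j6 -0.7254 q6 0.8992 f [-3.   0.3  2.3] pos [ 0.5334 -0.102   0.3121]
t 12.80 tz 0.0368 j6 -0.7129 q6 0.9620 f [-2.3  0.2  1.3] pos [ 0.5334 -0.1021  0.312 ]
t 12.88 tz 0.0569 j6 -0.7032 q6 1.0249 f [-3.   0.8  3.1] pos [ 0.5334 -0.102   0.312 ]
```

```bash

for i in 1 2 3 4; do python3 -m creep '[{"slide":[0,0,0],"angular":[0,0,0]}]' >/dev/null; python3 t.py; done
```

```text
t 12.97 tz 0.0941 j6 0.7111 q6 1.0239 f [-2.9  1.4  2.1] pos [ 0.5334 -0.102   0.312 ]
t 13.05 tz 0.0963 j6 0.1716 q6 1.0215 f [-3.6  0.6  3.6] pos [ 0.5334 -0.102   0.312 ]
t 13.13 tz 0.0485 j6 0.0610 q6 1.0224 f [-3.5  0.5  2.9] pos [ 0.5334 -0.102   0.312 ]
t 13.22 tz 0.0922 j6 0.0474 q6 1.0233 f [-4.3  1.2  3.3] pos [ 0.5334 -0.1021  0.312 ]
```

```bash

python3 -m creep '[{"slide":[0,0,0],"angular":[0,0,-0.6]},{"slide":[0,0,-0.1],"angular":[0,0,0]},{"slide":[0,0,-0.3],"angular":[0,0,0]},{"slide":[0,0,-0.6],"angular":[0,0,0]},{"slide":[0,0,-0.8],"angular":[0,0,0]}]'; python3 t.py
python3 - <<'E'
from h import *
s=bot.read_state();M=R.from_rotvec(s['tcp_rot']).as_matrix()
p,d,K,W=snap("wrist","11");P=cloud(K,W,d)
cv2.imwrite("pics/c18.png",cv2.resize(p[160:235,275:365],None,fx=8,fy=8,interpolation=cv2.INTER_CUBIC)[:,:,::-1])
print(np.degrees(np.arctan2(M[1,1],M[0,1])),M[:,2].round(4))
print((M.T@(np.array([.4563,-.3117,.355])-s['tool_pos'])/.025).round(3))
E
```

```text
time: 13.63
tool_pos: [0.5336, -0.1022, 0.3563]
tcp_rot: [-3.093, -0.55, 0.002]
wrist_force: [-0.8, 0.2, -1.6]
width: 0.23
t 13.63 tz 0.0113 j6 -0.0004 q6 0.9837 f [-0.8  0.2 -1.6] pos [ 0.5336 -0.1022  0.3563]
-69.83597876434918 [-1.1e-03  2.0e-04 -1.0e+00]
[-5.79   6.799  0.056]
```

View pics/c18.png

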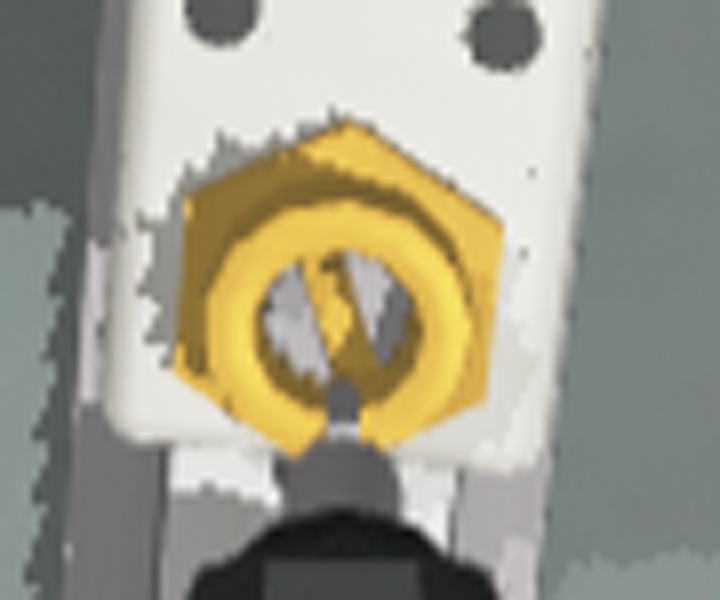

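```bash

python3 -m creep '[{"slide":[-0.83,0.97,0],"angular":[0,0,0]},{"slide":[-0.83,0.97,0],"angular":[0,0,0]},{"slide":[-0.83,0.97,0],"angular":[0,0,0]},{"slide":[-0.83,0.97,0],"angular":[0,0,0]},{"slide":[-0.83,0.97,0],"angular":[0,0,0]}]'
python3 -m creep '[{"slide":[-0.83,0.97,0],"angular":[0,0,0]},{"slide":[-0.81,0.98,0],"angular":[0,0,0]},{"slide":[0,0,0.8],"angular":[0,0,0]},{"slide":[0,0,0.8],"angular":[0,0,0]},{"slide":[0,0,0],"angular":[0,0,0]}]'
python3 - <<'E'
from h import *
s=bot.read_state();M=R.from_rotvec(s['tcp_rot']).as_matrix()
print(s['tool_pos'].round(4),M[:,2].round(4))
p,d,K,W=snap("wrist","12")
cv2.imwrite("pics/c19.png",cv2.resize(p[150:240,265:375],None,fx=7,fy=6.5,interpolation=cv2.INTER_CUBIC)[:,:,::-1])
E
```

```text
time: 14.1
tool_pos: [0.4781, -0.2533, 0.3576]
tcp_rot: [3.091, 0.551, 0.004]
wrist_force: [0.4, -0.5, -0.4]
width: 0.226
time: 14.52
tool_pos: [0.4551, -0.3119, 0.3133]
tcp_rot: [-3.09, -0.547, 0.005]
wrist_force: [-1.1, 1.3, -2.4]
width: 0.226
[ 0.4551 -0.3119  0.3133] [-0.0037  0.0028 -1.    ]
```

View pics/c19.png

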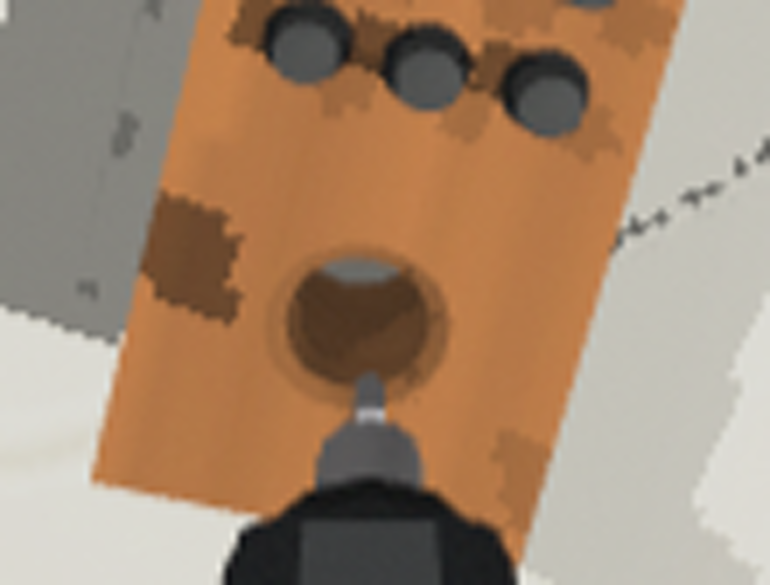

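```bash

python3 -m creep '[{"slide":[0,0,0],"angular":[0,0,0]},{"slide":[0,0,0],"angular":[0,0,0]}]'
python3 - <<'E'
from h import *
p,d,K,W=load("wrist","12")
z=np.load("pics/wrist12.npz");M=R.from_rotvec(z['rot']).as_matrix()
q=plane(K,W,(316.2,199.8),.046);print(q,((q-z['pos'])@M*1000).round(2))
s=bot.read_state();M=R.from_rotvec(s['tcp_rot']).as_matrix()
print(s['tool_pos'].round(4),M[:,2].round(4),((q-s['tool_pos'])@M*1000).round(2))
E
```

```text
time: 14.73
tool_pos: [0.4573, -0.3119, 0.3183]
tcp_rot: [3.091, 0.551, 0.003]
wrist_force: [-0.2, 0.8, 0.1]
width: 0.228
[[ 0.45553098 -0.31048448  0.046     ]] [[ 1.5600e+00 -1.4000e-01  2.6733e+02]]
[ 0.4573 -0.3119  0.3183] [ 0.0021 -0.0016 -1.    ] [[ -1.58  -2.52 272.33]]
```

```bash

python3 -m creep '[{"slide":[0,0,0],"angular":[0,0,0]},{"slide":[0,0,0],"angular":[0,0,0]},{"slide":[0,0,0],"angular":[0,0,0]}]'
python3 - <<'E'
from h import *
s=bot.read_state();M=R.from_rotvec(s['tcp_rot']).as_matrix()
print(s['tool_pos'].round(4),M[:,2].round(4))
p,d,K,W=snap("wrist","13")
cv2.imwrite("pics/c20.png",cv2.resize(p[150:240,265:375],None,fx=7,fy=6.5,interpolation=cv2.INTER_CUBIC)[:,:,::-1])
E
```

```text
time: 14.98
tool_pos: [0.457, -0.3116, 0.3179]
tcp_rot: [3.091, 0.552, 0.002]
wrist_force: [0.1, 0.8, -1.4]
width: 0.224
[ 0.457  -0.3116  0.3179] [ 0.0014 -0.0011 -1.    ]
```

View pics/c20.png

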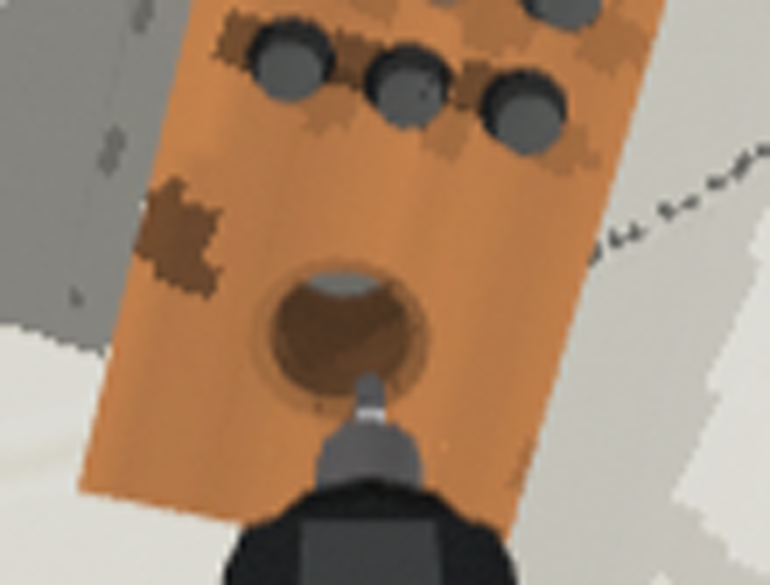

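```bash

python3 - <<'E'
from h import *
p,d,K,W=load("wrist","13")
z=np.load("pics/wrist13.npz");M=R.from_rotvec(z['rot']).as_matrix()
q=plane(K,W,(313.3,201.6),.046);print(q,((q-z['pos'])@M*1000).round(2))
E
```

```text
[[ 0.45550356 -0.31019353  0.046     ]] [[ -1.13  -2.26 271.9 ]]
```

```bash

python3 -m creep '[{"slide":[-0.045,-0.095,0],"angular":[0,0,0]},{"slide":[0,0,0.5],"angular":[0,0,0]},{"slide":[0,0,0.5],"angular":[0,0,0]},{"slide":[0,0,0.4],"angular":[0,0,0]},{"slide":[0,0,0],"angular":[0,0,0]}]'
python3 -m creep '[{"slide":[0,0,0],"angular":[0,0,0]},{"slide":[0,0,0],"angular":[0,0,0]}]'
python3 - <<'E'
from h import *
s=bot.read_state();M=R.from_rotvec(s['tcp_rot']).as_matrix()
print(s['tool_pos'].round(4),M[:,2].round(4))
p,d,K,W=snap("wrist","14")
a,*_=snap("side","14");b,*_=snap("scene","14")
cv2.imwrite("pics/c21.png",cv2.resize(np.hstack([p[160:250,275:365],a[210:300,280:370],b[180:270,180:270]]),None,fx=2.9,fy=2.9,interpolation=cv2.INTER_CUBIC)[:,:,::-1])
E
```

```text
time: 15.45
tool_pos: [0.4532, -0.3088, 0.2779]
tcp_rot: [-3.088, -0.55, 0.007]
wrist_force: [0.3, -0.1, -2.2]
width: 0.229
time: 15.62
tool_pos: [0.4546, -0.3099, 0.2814]
tcp_rot: [-3.092, -0.551, 0.001]
wrist_force: [-0.4, -0.1, -0.8]
width: 0.231
[ 0.4546 -0.3099  0.2814] [-8.e-04  5.e-04 -1.e+00]
```

View pics/c21.png

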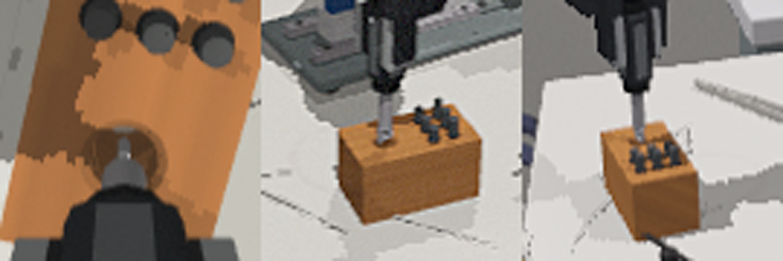

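```bash

python3 -m creep '[{"slide":[0.01,0,0.3],"angular":[0,0,0]},{"slide":[0,0,0.4],"angular":[0,0,0]},{"slide":[0,0,0.4],"angular":[0,0,0]},{"slide":[0,0,0.3],"angular":[0,0,0]},{"slide":[0,0,0],"angular":[0,0,0]}]'
python3 -m creep '[{"slide":[0,0,0.1],"angular":[0,0,0]},{"slide":[0,0,0],"angular":[0,0,0]},{"slide":[0,0,0],"angular":[0,0,0]}]'
```

```text
time: 16.18
tool_pos: [0.4537, -0.3089, 0.244]
tcp_rot: [-3.089, -0.55, 0.005]
wrist_force: [-0.6, 1.4, -0.8]
width: 0.227
time: 16.43
tool_pos: [0.455, -0.3099, 0.2445]
tcp_rot: [3.093, 0.551, 0.0]
wrist_force: [0.4, -0.1, -1.1]
width: 0.227
```

```bash

python3 -m creep '[{"slide":[0,0,0.08],"angular":[0,0,0]},{"slide":[0,0,0],"angular":[0,0,0]},{"slide":[0,0,0],"angular":[0,0,0]}]'
python3 -m creep '[{"slide":[0,0,0.04],"angular":[0,0,0]},{"slide":[0,0,0],"angular":[0,0,0]},{"slide":[0,0,0],"angular":[0,0,0]}]'
python3 - <<'E'
from h import *
a,*_=snap("side","15")
cv2.imwrite("pics/c22.png",cv2.resize(a[210:300,280:370],None,fx=5,fy=5,interpolation=cv2.INTER_CUBIC)[:,:,::-1])
E
```

```text
time: 16.68
tool_pos: [0.4549, -0.3098, 0.2426]
tcp_rot: [3.093, 0.551, 0.0]
wrist_force: [-1.0, 1.0, -0.6]
width: 0.225
time: 16.93
tool_pos: [0.4551, -0.3099, 0.2418]
tcp_rot: [3.092, 0.551, 0.001]
wrist_force: [-0.2, 0.6, 0.7]
width: 0.228
```

View pics/c22.png

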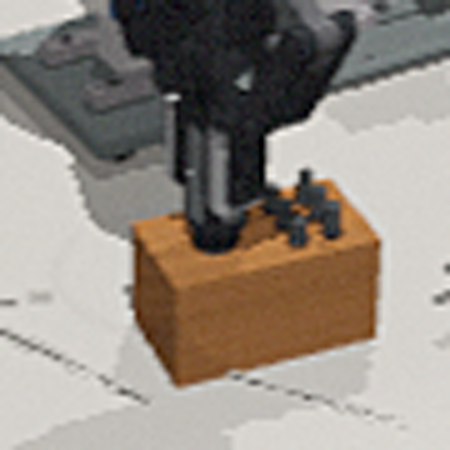

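```bash

python3 -m creep '[{"slide":[0,0,0],"angular":[0,0,0]},{"slide":[0,0,0],"angular":[0,0,0]},{"slide":[0,0,0],"angular":[0,0,0]},{"slide":[0,0,0],"angular":[0,0,0]},{"slide":[0,0,0],"angular":[0,0,0]}]' -1
python3 -m creep '[{"slide":[0,0,-0.4],"angular":[0,0,0]},{"slide":[0,0,-0.8],"angular":[0,0,0]},{"slide":[0,0,-1],"angular":[0,0,0]},{"slide":[0,0,-1],"angular":[0,0,0]},{"slide":[0,0,0],"angular":[0,0,0]}]' -1
python3 - <<'E'
from h import *
s=bot.read_state();M=R.from_rotvec(s['tcp_rot']).as_matrix()
print(s['tool_pos'].round(4),np.degrees(np.arctan2(M[1,1],M[0,1])))
a,*_=snap("side","16");b,*_=snap("scene","16")
for n in("side","scene"):
    p,d,K,W=load(n,"16");P=cloud(K,W,d);m=(abs(P[...,0]-.456)<.025)&(abs(P[...,1]+.31)<.025)&(P[...,2]>.05)
    for lo,hi in((.055,.08),(.08,.1),(.1,.13)):
        q=P[m&(P[...,2]>lo)&(P[...,2]<hi)];print(n,lo,q.mean(0).round(4),q.max(0).round(4))
cv2.imwrite("pics/c23.png",cv2.resize(np.hstack([a[200:300,280:380],b[180:280,180:280]]),None,fx=4,fy=4,interpolation=cv2.INTER_CUBIC)[:,:,::-1])
E
```

```text
time: 17.4
tool_pos: [0.4548, -0.3097, 0.2413]
tcp_rot: [-3.093, -0.551, 0.0]
wrist_force: [0.4, -1.2, 1.3]
width: 0.916
time: 17.82
tool_pos: [0.4568, -0.3112, 0.3281]
tcp_rot: [3.085, 0.55, 0.011]
wrist_force: [1.4, -1.8, 1.4]
width: 0.999
[ 0.4568 -0.3112  0.3281] -69.80040144876601
side 0.055 [ 0.4553 -0.3163  0.0678] [ 0.4679 -0.3028  0.08  ]
side 0.08 [ 0.4554 -0.3162  0.0899] [ 0.4675 -0.3048  0.0997]
side 0.1 [ 0.4564 -0.3135  0.1074] [ 0.4692 -0.3018  0.1154]
scene 0.055 [ 0.4645 -0.3108  0.0687] [ 0.4806 -0.2993  0.08  ]
scene 0.08 [ 0.4643 -0.3108  0.0902] [ 0.4691 -0.2987  0.1   ]
scene 0.1 [ 0.4621 -0.3109  0.1088] [ 0.4687 -0.3001  0.1169]
```

View pics/c23.png

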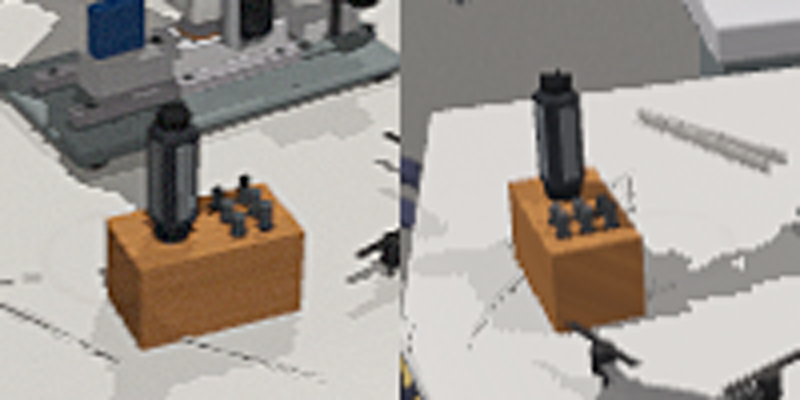

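```bash

python3 -m creep '[{"slide":[0.26,-1,-0.3],"angular":[0,0,0]},{"slide":[0.26,-1,-0.3],"angular":[0,0,0]},{"slide":[0.26,-1,-0.3],"angular":[0,0,0]},{"slide":[0.26,-1,-0.3],"angular":[0,0,0]},{"slide":[0.26,-1,0],"angular":[0,0,0]}]'
python3 -m creep '[{"slide":[0.26,-1,0],"angular":[0,0,0]},{"slide":[0.26,-1,0],"angular":[0,0,0.7]},{"slide":[0,0,0],"angular":[0,0,0.7]},{"slide":[0,0,0],"angular":[0,0,0]},{"slide":[0,0,0],"angular":[0,0,0]}]'
python3 -m creep '[{"slide":[0,0,0],"angular":[0,0,0]},{"slide":[0,0,0],"angular":[0,0,0]}]'
python3 - <<'E'
from h import *
s=bot.read_state();M=R.from_rotvec(s['tcp_rot']).as_matrix()
print(s['tool_pos'].round(4),np.degrees(np.arctan2(M[1,1],M[0,1])),M[:,2])
p,*_=snap("wrist","17")
E
```

```text
time: 18.33
tool_pos: [0.4419, -0.1802, 0.3516]
tcp_rot: [-3.093, -0.55, -0.0]
wrist_force: [0.8, 0.1, 0.4]
width: 1.001
time: 18.75
tool_pos: [0.4368, -0.1295, 0.3505]
tcp_rot: [-3.115, -0.402, 0.002]
wrist_force: [-0.7, -0.2, -0.3]
width: 0.998
time: 18.92
tool_pos: [0.4371, -0.1304, 0.351]
tcp_rot: [-3.116, -0.399, 0.001]
wrist_force: [-0.9, -0.3, -0.7]
width: 1.0
[ 0.4371 -0.1304  0.351 ] -75.41105188768574 [-7.01605150e-04  1.51151805e-04 -9.99999742e-01]
```

View pics/wrist17.png

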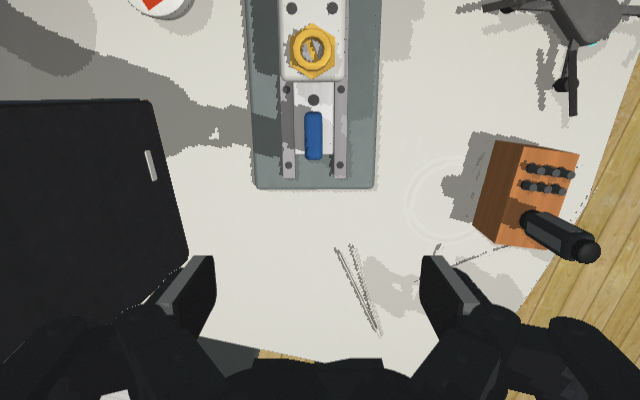

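```bash
python3 - <<'E'
from h import *
p,d,K,W=load("wrist","17");P=cloud(K,W,d)
z=np.load("pics/wrist17.npz");M=R.from_rotvec(z['rot']).as_matrix()
T=((P-z['pos'])@M*1000)
cv2.imwrite("pics/c24.png",cv2.resize(p[70:195,245:385],None,fx=5,fy=4.7,interpolation=cv2.INTER_CUBIC)[:,:,::-1])
hsv=cv2.cvtColor(p,cv2.COLOR_RGB2HSV)
m=cv2.inRange(hsv,(100,120,50),(125,255,255));m[:100]=0;m[170:]=0;m[:,:295]=0;m[:,335:]=0
t=T[(m>0)&(abs(P[...,2]-.070)<.002)];print("tab top",len(t),t.min(0).round(1),t.max(0).round(1));print(cv2.minAreaRect(t[:,:2].astype(np.float32)))
# speaker
sp=(P[...,2]>.05)&(P[...,2]<.33);sp[:, 195:]=False;sp[:95]=False;sp[260:]=False
q=T[sp];print("speaker",len(q),q.min(0).round(0),q.max(0).round(0),np.percentile(P[sp][:,2],[5,50,95]))
E
```

```text
tab top 739 [ 28.4  -8.4 279.2] [ 61.9   3.4 283. ]
((45.130027770996094, -2.4969773292541504), (33.533302307128906, 11.716150283813477), 0.03242485225200653)
speaker 23203 [ -60. -173.   31.] [ 72.   1. 301.] [0.05816506 0.11435126 0.15555506]
```

View pics/c24.png

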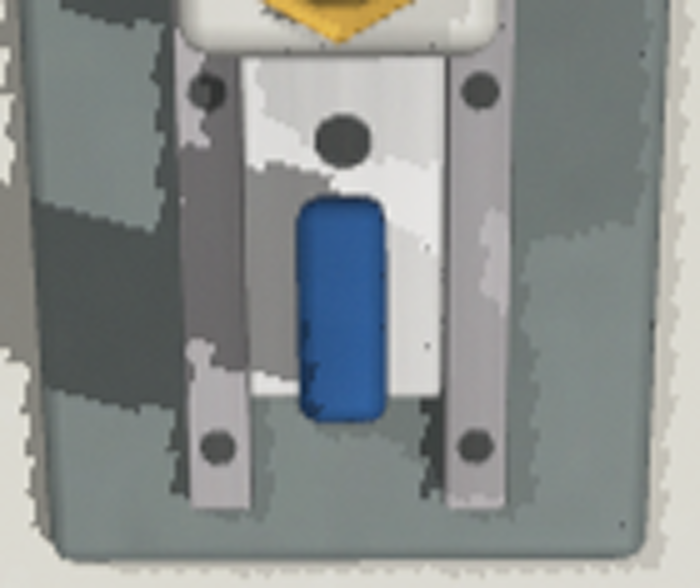

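```bash
python3 - <<'E'
from h import *
p,d,K,W=load("wrist","17");P=cloud(K,W,d)
z=np.load("pics/wrist17.npz");M=R.from_rotvec(z['rot']).as_matrix();T=((P-z['pos'])@M*1000)
for u,v in [(170,200),(182,240),(150,130),(160,170),(100,150),(20,150)]: print(u,v,P[v,u].round(3),T[v,u].round(0))
f=lambda uv,h:((plane(K,W,uv,h)-z['pos'])@M*1000)[0].round(2)
print("block front",f((313.5,154.0),.038),"rail L",f((245+220/5,178.0),.022),"rail R",f((245+475/5,178.0),.022),"mouth",f((313,49),.088))
E
```

```text
170 200 [ 0.388 -0.007  0.023] [ -16. -132.  328.]
182 240 [ 0.351 -0.022  0.019] [ -56. -126.  332.]
150 130 [0.446 0.016 0.026] [  46. -140.  325.]
160 170 [0.414 0.004 0.026] [  12. -135.  325.]
100 150 [0.436 0.021 0.086] [  38. -147.  265.]
20 150 [0.442 0.031 0.14 ] [  45. -155.  211.]
block front [ 27.45  -2.46 313.03] rail L [  3.74 -24.35 329.05] rail R [  3.72  20.71 329.04] mouth [100.6   -2.   262.98]
```

```bash

python3 -m creep '[{"slide":[0.9,-0.05,0],"angular":[0,0,0]},{"slide":[0.9,-0.05,0.5],"angular":[0,0,0]},{"slide":[0,0,1],"angular":[0,0,0]},{"slide":[0,0,1],"angular":[0,0,0]},{"slide":[0,0,1],"angular":[0,0,0]}]' -1
python3 -m creep '[{"slide":[0,0,1],"angular":[0,0,0]},{"slide":[0,0,0],"angular":[0,0,0]},{"slide":[0,0,0],"angular":[0,0,0]},{"slide":[0,0,0],"angular":[0,0,0]},{"slide":[0,0,0],"angular":[0,0,0]}]' -1
python3 - <<'E'
from h import *
s=bot.read_state();M=R.from_rotvec(s['tcp_rot']).as_matrix()
print(s['tool_pos'].round(4),np.degrees(np.arctan2(M[1,1],M[0,1])),M[:,2].round(4))
p,d,K,W=snap("wrist","18");P=cloud(K,W,d);T=((P-s['tool_pos'])@M*1000)
hsv=cv2.cvtColor(p,cv2.COLOR_RGB2HSV)
m=cv2.inRange(hsv,(100,120,50),(125,255,255));t=T[(m>0)&(abs(P[...,2]-.070)<.002)]
print("tab",len(t),cv2.minAreaRect(t[:,:2].astype(np.float32)),np.percentile(t,[2,50,98],axis=0).round(1))
E
```

```text
time: 19.38
tool_pos: [0.4807, -0.1166, 0.2633]
tcp_rot: [3.116, 0.399, 0.002]
wrist_force: [-0.1, 0.0, -0.8]
width: 0.999
time: 19.8
tool_pos: [0.4812, -0.1166, 0.2409]
tcp_rot: [3.115, 0.399, 0.005]
wrist_force: [0.9, 0.5, 0.3]
width: 1.001
[ 0.4812 -0.1166  0.2409] -75.41679678668812 [ 0.0034 -0.001  -1.    ]
tab 1728 ((-1.6519041061401367, -0.7868061065673828), (12.454557418823242, 33.6102180480957), 89.66207885742188) [[-17.   -6.6 169.9]
 [ -0.5  -0.9 171.2]
 [ 14.1   4.9 172.6]]
```

View pics/wrist18.png

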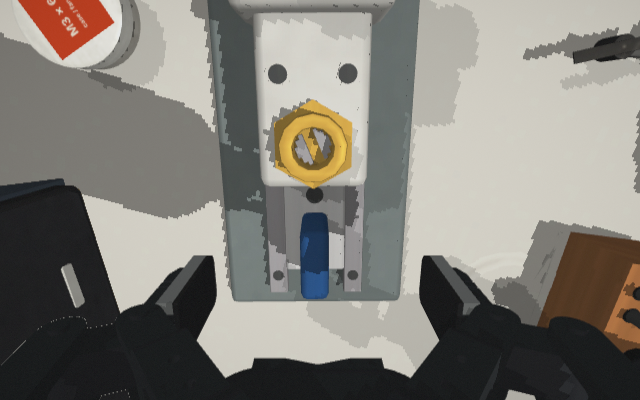

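```bash

python3 -m creep '[{"slide":[-0.05,-0.035,0],"angular":[0,0,0]},{"slide":[0,0,0.5],"angular":[0,0,0]},{"slide":[0,0,0.45],"angular":[0,0,0]},{"slide":[0,0,0],"angular":[0,0,0]},{"slide":[0,0,0],"angular":[0,0,0]}]' -1
python3 -m creep '[{"slide":[0,0,0],"angular":[0,0,0]},{"slide":[0,0,0],"angular":[0,0,0]},{"slide":[0,0,0],"angular":[0,0,0]}]' -1
python3 - <<'E'
from h import *
s=bot.read_state();M=R.from_rotvec(s['tcp_rot']).as_matrix()
print(s['tool_pos'].round(4),np.degrees(np.arctan2(M[1,1],M[0,1])),M[:,2].round(4))
p,d,K,W=snap("wrist","19");P=cloud(K,W,d);T=((P-s['tool_pos'])@M*1000)
hsv=cv2.cvtColor(p,cv2.COLOR_RGB2HSV)
m=cv2.inRange(hsv,(100,120,50),(125,255,255));t=T[(m>0)&(abs(P[...,2]-.070)<.002)]
print("tab",len(t),cv2.minAreaRect(t[:,:2].astype(np.float32)))
a,*_=snap("side","19")
cv2.imwrite("pics/c25.png",np.hstack([cv2.resize(p[150:350,200:440],None,fx=1.7,fy=1.7),cv2.resize(a[150:260,270:390],(381,340))])[:,:,::-1])
E
```

```text
time: 20.27
tool_pos: [0.4781, -0.1154, 0.2146]
tcp_rot: [-3.115, -0.399, 0.003]
wrist_force: [-0.5, 0.9, 0.0]
width: 0.998
time: 20.52
tool_pos: [0.479, -0.1156, 0.2157]
tcp_rot: [3.116, 0.399, 0.001]
wrist_force: [0.5, 0.6, 1.3]
width: 0.997
[ 0.479  -0.1156  0.2157] -75.39772654769273 [ 9.e-04 -3.e-04 -1.e+00]
tab 2383 ((0.7137870788574219, 0.9319868087768555), (33.717796325683594, 12.456623077392578), 0.1973712295293808)
```

View pics/c25.png

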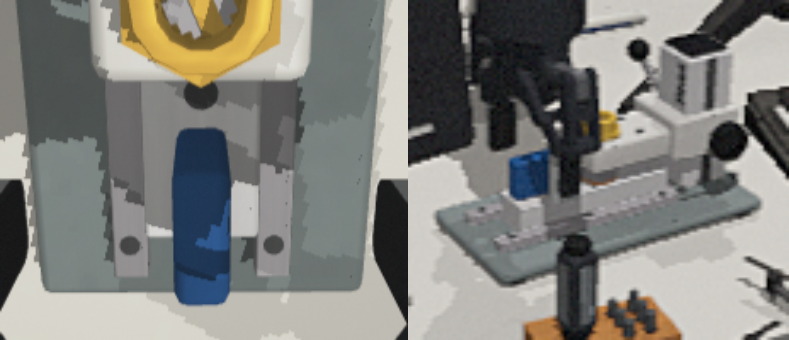

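```bash

for i in 1 2; do python3 -m creep '[{"slide":[0,0,0],"angular":[0,0,0]},{"slide":[0,0,0],"angular":[0,0,0]},{"slide":[0,0,0],"angular":[0,0,0]},{"slide":[0,0,0],"angular":[0,0,0]},{"slide":[0,0,0],"angular":[0,0,0]}]' 1 35; done; python3 t.py
```

```text
time: 21.03
tool_pos: [0.4786, -0.1155, 0.2151]
tcp_rot: [-3.116, -0.399, 0.0]
wrist_force: [-0.3, 0.2, -0.6]
width: 0.303
time: 21.45
tool_pos: [0.4787, -0.1156, 0.2152]
tcp_rot: [3.116, 0.399, 0.0]
wrist_force: [-0.6, -0.9, 1.3]
width: 0.146
t 21.45 tz 0.0192 j6 -0.0143 q6 1.0285 f [-0.6 -0.9  1.3] pos [ 0.4787 -0.1156  0.2152]
```

```bash

for i in 1 2; do python3 -m creep '[{"slide":[-0.06,0,0],"angular":[0,0,0]},{"slide":[-0.06,0,0],"angular":[0,0,0]},{"slide":[-0.06,0,0],"angular":[0,0,0]},{"slide":[-0.06,0,0],"angular":[0,0,0]},{"slide":[-0.06,0,0],"angular":[0,0,0]}]'; done
```

```text
time: 21.87
tool_pos: [0.4721, -0.1172, 0.2152]
tcp_rot: [3.116, 0.398, 0.005]
wrist_force: [3.9, 1.8, -4.5]
width: 0.144
time: 22.28
tool_pos: [0.4649, -0.1191, 0.2152]
tcp_rot: [3.116, 0.399, 0.005]
wrist_force: [5.5, 2.2, -4.2]
width: 0.144
```

```bash

python3 -m creep '[{"slide":[-0.06,0,0],"angular":[0,0,0]},{"slide":[-0.06,0,0],"angular":[0,0,0]},{"slide":[-0.06,0,0],"angular":[0,0,0]},{"slide":[-0.06,0,0],"angular":[0,0,0]},{"slide":[-0.06,0,0],"angular":[0,0,0]}]'
python3 -m creep '[{"slide":[-0.05,0,0],"angular":[0,0,0]},{"slide":[0,0,0],"angular":[0,0,0]},{"slide":[0,0,0],"angular":[0,0,0]}]'
python3 - <<'E'
from h import *
s=bot.read_state();M=R.from_rotvec(s['tcp_rot']).as_matrix();print(s['tool_pos'],s['wrist_force'])
p,d,K,W=snap("wrist","20")
cv2.imwrite("pics/c26.png",cv2.resize(p[130:330,200:440],None,fx=3,fy=3)[:,:,::-1])
E
```

```text
time: 22.7
tool_pos: [0.4576, -0.121, 0.2152]
tcp_rot: [-3.116, -0.398, -0.004]
wrist_force: [6.5, 1.2, -3.8]
width: 0.143
time: 22.95
tool_pos: [0.4562, -0.1213, 0.2152]
tcp_rot: [-3.116, -0.399, -0.004]
wrist_force: [4.8, 1.2, -3.3]
width: 0.145
[ 0.45624507 -0.12131973  0.21519574] [ 4.79055568  1.20491697 -3.28093435]
```

View pics/c26.png

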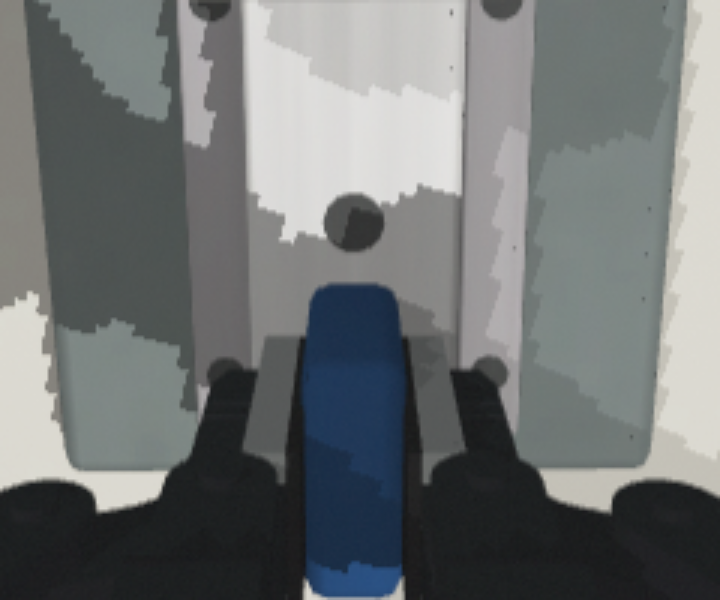

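```bash

python3 -m creep '[{"slide":[0,0,0],"angular":[0,0,0]},{"slide":[0,0,0],"angular":[0,0,0]},{"slide":[0,0,0],"angular":[0,0,0]},{"slide":[0,0,0],"angular":[0,0,0]},{"slide":[0,0,0],"angular":[0,0,0]}]' -1
python3 -m creep '[{"slide":[0,0,0],"angular":[0,0,0]},{"slide":[0,0,-0.2],"angular":[0,0,0]},{"slide":[0,0,-0.6],"angular":[0,0,0]},{"slide":[0,0,-1],"angular":[0,0,0]},{"slide":[0,0,-1],"angular":[0,0,0]}]' -1
python3 -m creep '[{"slide":[-0.7,0,-1],"angular":[0,0,0]},{"slide":[-0.7,0,-1],"angular":[0,0,0]},{"slide":[0,0,0],"angular":[0,0,0]},{"slide":[0,0,0],"angular":[0,0,0]},{"slide":[0,0,0],"angular":[0,0,0]}]' -1
python3 - <<'E'
from h import *
p,d,K,W=snap("wrist","21");snap("side","21");snap("scene","21")
z=np.load("pics/wrist21.npz");M=R.from_rotvec(z['rot']).as_matrix()
P=cloud(K,W,d);T=((P-z['pos'])@M*1000)
hsv=cv2.cvtColor(p,cv2.COLOR_RGB2HSV)
m=cv2.inRange(hsv,(100,120,50),(125,255,255));t=T[(m>0)&(abs(P[...,2]-.070)<.002)]
print(z['pos'],"tab",len(t),cv2.minAreaRect(t[:,:2].astype(np.float32)))
E
```

```text
time: 23.42
tool_pos: [0.4555, -0.1215, 0.2151]
tcp_rot: [-3.116, -0.399, 0.001]
wrist_force: [0.3, 0.5, 0.4]
width: 0.842
time: 23.83
tool_pos: [0.455, -0.1213, 0.2853]
tcp_rot: [-3.115, -0.399, 0.004]
wrist_force: [-0.0, -0.1, 0.2]
width: 1.004
time: 24.25
tool_pos: [0.4217, -0.1303, 0.3351]
tcp_rot: [3.116, 0.399, 0.001]
wrist_force: [-0.1, 0.9, -0.5]
width: 0.996
[ 0.42167035 -0.13027531  0.33506503] tab 828 ((36.948020935058594, 0.8638954162597656), (32.964561462402344, 11.806445121765137), 0.3833657205104828)
```

View pics/wrist21.png

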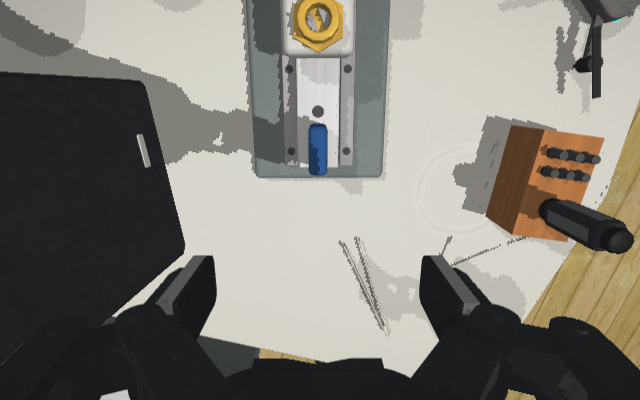

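View pics/side21.png

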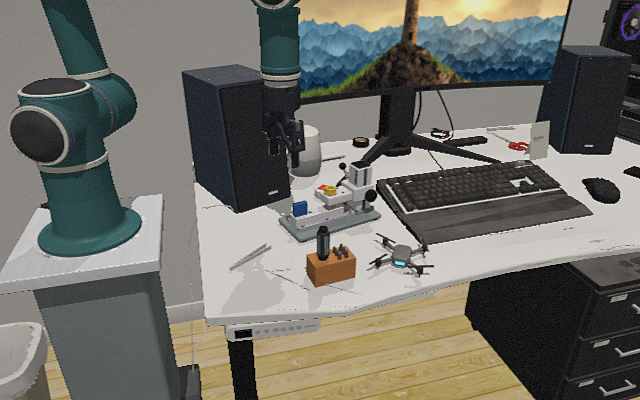

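```bash
python3 - <<'E'
from h import *
p,d,K,W=load("wrist","21")
z=np.load("pics/wrist21.npz");M=R.from_rotvec(z['rot']).as_matrix()
cv2.imwrite("pics/c27.png",cv2.resize(p[60:185,245:395],None,fx=5,fy=4.7,interpolation=cv2.INTER_CUBIC)[:,:,::-1])
E
```

```text
(no output)
```

View pics/c27.png

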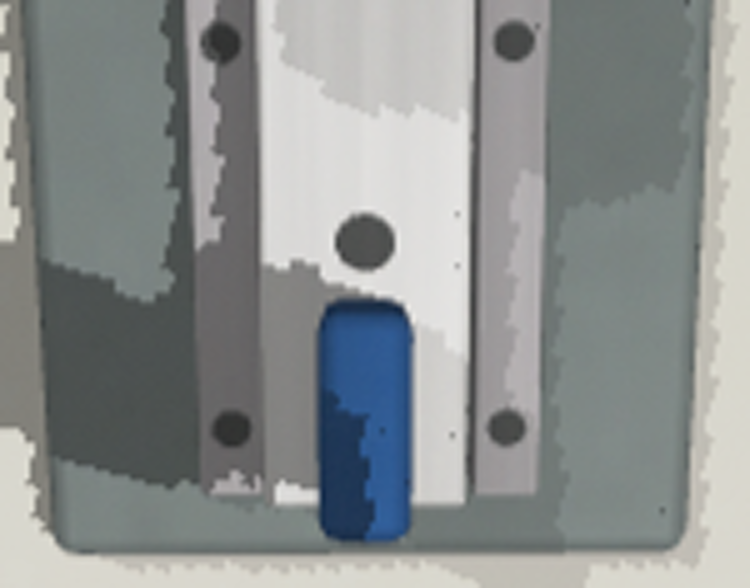

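```bash
python3 - <<'E'
from h import *
p,d,K,W=load("wrist","21");z=np.load("pics/wrist21.npz");M=R.from_rotvec(z['rot']).as_matrix()
f=lambda uv,h:((plane(K,W,uv,h)-z['pos'])@M*1000)[0].round(2)
print(f((318,60+503/4.7),.038),f((318,60+494/4.7),.022))
def comp(a,b):
    A,B=[cv2.imread(x) for x in (a,b)];return cv2.absdiff(A,B).max(2)
D=comp("pics/side0.png","pics/side21.png")
for n,(x0,x1,y0,y1) in dict(drone=(370,440,230,280),tweez=(225,275,240,275)).items(): print(n,(D[y0:y1,x0:x1]>60).sum())
s=bot.read_state();print(s['time'],s['wrist_force'].round(1),abs(s['joint_vel']).max())
E
```

```text
[ 19.67   1.19 297.08] [ 18.22   1.23 313.07]
drone 0
tweez 0
24.4 [0.3 0.5 0.2] 0.0016379370893826622
```

```bash
python3 - <<'E'
from workcell import order
print(order.finish_job())
E
```

```text
the job is handed in; nothing more can be done
None
```

I set the stop to the block, put the driver back in its hole, drew the block out almost flush with the rails and handed the job in at about 24.4 s. No verdict was reported.

- **Nip:** I turned the screw about 1.4 rad clockwise by feel. It turned freely at about 0.05 N m, and at the end the torque had risen by about 0.03 N m. That suggests a nip of about 7 N, against the good range of 4 to 10 N. I have no direct reading of the nip. The pull of 5 to 6 N while drawing the block shows the stop still bearing on it. The fingers never came near the screw.
- **First try at the slot:** the blade came down about 1.7 mm off and touched the screw head with about 4 N. I lifted it, corrected and seated it without force.
- **Driver:** the side and scene cameras show it upright in its hole with the collar on the rim. The cap is at about its starting height.
- **Block:** I drew it about 23 mm by its tab. The last wrist picture puts its front end about 1.4 mm behind the rails' front ends, against a tolerance of 7 mm. It lies straight in the guide.
- **Bystanders:** the drone and tweezers match their starting picture. I did not compare the screw tin or card case, but the arm never went near them. The gripper is open and clear of everything.

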